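# Set up the block-printing corner

### The job

Get the corner ready for printing: the long felt-topped ink pad is buried in the pile of wooden printing blocks. Lift the blocks above it off first, lay the pad felt side up and square in the middle of the inking board between its two end stops, and put those blocks back in a neat, squared-up pile on the bottom block, which stays where it is (any order of blocks will do). Push every roller sleeve standing on the table fully home, down to the stand, on a spigot of its own, and leave the other things on the table where they are.

Things in the scene. Friction and masses are not known exactly. Their poses are not given: they have to be found in the camera images.
- base_block: bottom block of the pile, loose on the table: wooden printing block, plain brown wood, 150 x 56 x 30 mm (x, y, z); origin: centre of its underside, x along its length, z up
- ink_pad: ink pad, black slab with grey felt on top, 180 x 56 x 30 mm, so 15 mm longer than the blocks at each end; starts on the bottom block; solid and flat; origin: centre of its underside, x along its length, z up through the felt; about 0.2 kg
- block1: first block on the ink pad: wooden printing block, plain brown wood, 150 x 56 x 30 mm (x, y, z); origin: centre of its underside, x along its length, z up; about 0.17 kg
- block2: block on block1: wooden printing block, plain brown wood, 150 x 56 x 30 mm (x, y, z); origin: centre of its underside, x along its length, z up; about 0.17 kg
- block3: block that lies on block2 in some starts, else absent: wooden printing block, plain brown wood, 150 x 56 x 30 mm (x, y, z); origin: centre of its underside, x along its length, z up; about 0.17 kg
- board_mid (a point): centre of the upper face of the inking board, 10 mm above the table. The board is fixed, pale plywood, 220 (x) x 110 (y) mm, with an end stop along each short edge, 12 mm wide and 10 mm high above the face, leaving 196 mm between them; x along its length; the pad goes lengthwise along x (either way round)
- spigot1 (a point): foot of an outer spigot, on its axis, at the stand's upper face (20 mm above the table). Upright steel pin, 28 mm diameter, 32 mm high, its top 6 mm tapering to 20 mm. The three stand 85 mm apart along y of a fixed grey bar 80 (x) x 260 (y) x 20 mm; axes are the bar's, z up
- spigot2 (a point): foot of the middle spigot, on its axis, at the stand's upper face (20 mm above the table). Upright steel pin, 28 mm diameter, 32 mm high, its top 6 mm tapering to 20 mm. The three stand 85 mm apart along y of a fixed grey bar 80 (x) x 260 (y) x 20 mm; axes are the bar's, z up
- spigot3 (a point): foot of the other outer spigot, on its axis, at the stand's upper face (20 mm above the table). Upright steel pin, 28 mm diameter, 32 mm high, its top 6 mm tapering to 20 mm. The three stand 85 mm apart along y of a fixed grey bar 80 (x) x 260 (y) x 20 mm; axes are the bar's, z up
- sleeve1: rigid white plastic roller sleeve standing on end on the table; plain tube 60 mm outside, 32 mm bore, 46 mm long; origin: centre of the end that starts at the bottom, z along the tube; same at both ends; about 0.08 kg; some may be absent
- sleeve2: rigid white plastic roller sleeve standing on end on the table; plain tube 60 mm outside, 32 mm bore, 46 mm long; origin: centre of the end that starts at the bottom, z along the tube; same at both ends; about 0.08 kg; some may be absent
- sleeve3: rigid white plastic roller sleeve standing on end on the table; plain tube 60 mm outside, 32 mm bore, 46 mm long; origin: centre of the end that starts at the bottom, z along the tube; same at both ends; about 0.08 kg; some may be absent
- jar1: bystander: clear jar, 60 mm across, 75 mm high; origin under its centre
- jar2: bystander: amber jar, 56 mm across, 65 mm high; origin under its centre
- notes: bystander: yellow pad of sticky notes, 76 x 76 x 25 mm; origin under its centre
- brush_pot: bystander: white pot of brushes, 72 mm across, pot 90 mm and brushes 165 mm high; origin under its centre
- brush: bystander: brush lying flat, 170 mm long along x; origin under its middle
- spatula: bystander: spatula lying flat, 170 mm long along x; origin under its middle

How it is judged:
On the way:
1. all the upper blocks are off the ink pad, which still lies on the bottom block (horizontal distance between each of block1, block2, block3 and ink_pad above 0.065 m and horizontal distance between ink_pad and base_block below 0.03 m and height (world z) of ink_pad between 0.026 and 0.036 m), for 0.2 s.
At the end, for the whole second after the job is handed in: Ink pad flat, felt up, on the board: within 12 mm of its middle lengthwise, 20 mm across, 0.15 rad; upper blocks flat on the bottom block, each within 15 mm and 0.15 rad of it; that block moved under 30 mm; each sleeve within 8 mm of a spigot axis and 6 mm of the stand; all at rest (x of ink_pad in the frame of board_mid between -0.012 and 0.012 m and y of ink_pad in the frame of board_mid between -0.02 and 0.02 m and z of ink_pad in the frame of board_mid below 0.005 m and angle between the x axis of ink_pad and the x axis of board_mid, either way round below 0.15 rad and angle between each of ink_pad, base_block, block1, block2, block3's own z axis and vertical below 0.08 rad and linear speed of each of ink_pad, block1, block2, block3, sleeve1, sleeve2, sleeve3 below 0.02 m/s and distance of base_block from where it was at the start of the episode below 0.03 m and horizontal distance between each of block1, block2, block3 and base_block below 0.015 m and angle between the x axis of each of block1, block2, block3 and the x axis of base_block, either way round below 0.15 rad and height (world z) of each of block1, block2, block3 above 0.025 m and ((horizontal distance between sleeve1 and spigot1 below 0.008 m and height (world z) of sleeve1 below 0.08 m) or (horizontal distance between sleeve1 and spigot2 below 0.008 m and height (world z) of sleeve1 below 0.08 m) or (horizontal distance between sleeve1 and spigot3 below 0.008 m and height (world z) of sleeve1 below 0.08 m)) and ((angle between sleeve1's own z axis and vertical below 0.1 rad and height (world z) of sleeve1 below 0.026 m) or (angle between sleeve1's own z axis and vertical above 3.04 rad and height (world z) of sleeve1 below 0.072 m)) and ((horizontal distance between sleeve2 and spigot1 below 0.008 m and height (world z) of sleeve2 below 0.08 m) or (horizontal distance between sleeve2 and spigot2 below 0.008 m and height (world z) of sleeve2 below 0.08 m) or (horizontal distance between sleeve2 and spigot3 below 0.008 m and height (world z) of sleeve2 below 0.08 m)) and ((angle between sleeve2's own z axis and vertical below 0.1 rad and height (world z) of sleeve2 below 0.026 m) or (angle between sleeve2's own z axis and vertical above 3.04 rad and height (world z) of sleeve2 below 0.072 m)) and ((horizontal distance between sleeve3 and spigot1 below 0.008 m and height (world z) of sleeve3 below 0.08 m) or (horizontal distance between sleeve3 and spigot2 below 0.008 m and height (world z) of sleeve3 below 0.08 m) or (horizontal distance between sleeve3 and spigot3 below 0.008 m and height (world z) of sleeve3 below 0.08 m)) and ((angle between sleeve3's own z axis and vertical below 0.1 rad and height (world z) of sleeve3 below 0.026 m) or (angle between sleeve3's own z axis and vertical above 3.04 rad and height (world z) of sleeve3 below 0.072 m))); the robot touches nothing.
It fails at once if a bystander is shifted by more than 3 cm (distance of any of jar1, jar2, notes, brush_pot, brush, spatula from where it was at the start of the episode above 0.03 m).
Of block3, sleeve1, sleeve2, sleeve3 only 2 to 4 are there at a start; the rules pass over those that are not, and their reading is None.
At some moment in a run one of sleeve1, sleeve2, sleeve3 may be knocked a few centimetres aside while the robot is not near it.
It also fails if it takes over 210 s, if anything falls off the work surface, if the arm or the gripper's body presses on something with over 40 N, if the wrist force passes 120 N, or if a joint passes its speed limit or range.

### The arm

A 6-joint arm with a two-finger parallel gripper is mounted at the origin on the work surface. World frame = base frame: x ahead of the robot, y to its left, z up, the work surface at z = 0. Lengths are in m, angles in rad, forces in N, time in s.
With the tool pointing down it reaches from about 0.375 to 0.9 m from the base axis. Payload 3.1 kg.
Tool frame: the origin (TCP) lies between the finger pads; the fingertips stand robot.tips_ahead ahead of it and the grasp point (between the pads) lies 2 mm behind it (robot.tips_ahead is the distance from the TCP to the fingertips, in m); z points along the fingers, x is the direction in which the jaws open and shut, and the axes are right-handed (so a half turn about z gives the same grasp; the last joint's range is limited). The gripper opens to 85 mm and grips with 20 to 120 N. Pads are 22 mm wide; open, the fingers measure 114 mm over their backs; the gripper's body (76 mm by 85 mm) begins 54 mm behind the grasp point. The pads swing forward as they close: fully open they stand 13 mm farther back than shut.
Start: joints at [1.034, 0.527, 1.433, -0, 1.181, -0.178], TCP at [0.219, 0.585, 0.248] pointing down, gripper open.
Joint ranges: [-3.08, 3.08], [-0.75, 2.2], [0.22, 2.44], [-1.43, 4.57], [0, 2.65], [-2.85, 2.85]. Speed limits (rad/s): [2.79, 2.79, 3.14, 3.14, 3.14, 3.14].

### API

Orientations are given as a rotation vector (axis times angle).
In Python, from cell import robot, vision, close_job gives the robot as it stands. The module is installed in compiled form; this text tells all that it offers.
- The arm moves only by the tool drive_tool, never from a script. Its argument "targets" is text: rows parted by semicolons, each of 7 numbers parted by spaces: the turn, a rotation vector about the tool's x, y, z in degrees, then the shift along the tool's x, y, z in m, then the closure, from -1 (fully open) to 1 (shut). A call has 1 to 12 rows; each row is the pose to reach, as a shift and turn from the pose commanded when the call began, along the tool's axes at that moment; what a row does not reach only later rows make up. A row lasts 1/12 s, in which the tool goes at most 41.7 mm and 7.16 degrees, less where a joint would pass 70% of its speed; a pose out of reach is approached as far as the arm can. A call with a gripper value outside its range is refused whole. The fingers move at their own pace and stop on an object; "newtons" is the grip in N (left out, the last holds). Time passes only in rows, so rows that repeat a pose let the fingers close. It gives the time, the measured TCP pose, the force and the opening at its end, in the units of the state.
- robot.observe(): the state, without advancing time (a new reading comes with each control period).
- vision.camera(name): name is "scene" or "top" or "wrist"; returns a dict with "image" (480x640x3 uint8, red, green, blue), "range_z" (480x640 float32, m along the optical axis (not along the pixel's ray), 0 where there is no reading), "intrinsics" (3x3 intrinsics, pixels), "k1" (the pictures are not rectified: a ray, as slopes to the right and down, at radius r is drawn at 1 + k1 r^2 times it, then the intrinsics apply), "T" (4x4, takes a point from camera to world coordinates). Camera axes: x right, y up, looking along -z (the intrinsics and any distortion apply to the point x, -y, -z); pixel columns grow to the right and rows downward; lengths in m; the calibration is good to about 2 mm. A picture is of the moment at which its call begins.
- close_job(): hands the job in, once; it reports no verdict.
The state is a dict: "time": time; "qpos": joint angles; "qvel": joint speeds; "joint_torque": joint torques, N m; "tcp_pos": TCP position; "tool_rot": TCP orientation; "wrist_force": force on the tool from outside, world axes, zero at the start; "wrist_torque": the same for the moment, N m; "width": opening from 0.0 (shut) to 1.0 (fully open).
Only numpy, scipy, OpenCV 4.12 (cv2) and the standard library are available. Lean on these libraries where they do the work, as an engineer would, in place of code of your own. Each camera call takes 0.05 s, during which the arm holds its last target. There are 200 camera calls.

## Working session

There is one attempt and no reset: what is moved stays moved. The work goes in short steps, Python scripts to look and compute and a tool call to move; the robot and the scene stay as the last step left them, time stands still between calls to the robot, and variables do not carry over. Pictures are saved under pics/ and viewed, about 12 in all and at most 16, crops included, and the job is handed in when it is done.

Besides the shell and the picture viewer there is one more tool, called after "Call:" as name(argument=value, ...), one argument or row to a line, values as JSON. drive_tool: Moves the arm, as the interface text tells. Its arguments: {"type":"object","properties":{"targets":{"type":"string"},"newtons":{"type":"number"}},"required":["targets"]}

```bash
mkdir -p pics
cat > h.py <<'E'
import numpy as np, cv2
from cell import robot, vision
from scipy.spatial.transform import Rotation as R
def cam(n,save=None):
    c=vision.camera(n)
    if save: cv2.imwrite(f'pics/{save}.png',c['image'][:,:,::-1])
    return c
def rays(c,uv):
    uv=np.atleast_2d(np.asarray(uv,float)); K=c['intrinsics']
    d=np.stack([(uv[:,0]-K[0,2])/K[0,0],(uv[:,1]-K[1,2])/K[1,1]],1)
    s=d.copy()
    for _ in range(10): s=d/(1+c['k1']*(s**2).sum(1,keepdims=True))
    v=np.c_[s[:,0],-s[:,1],-np.ones(len(s))]
    return v
def plane(c,uv,z):
    v=rays(c,uv)@c['T'][:3,:3].T; o=c['T'][:3,3]
    return o+v*((z-o[2])/v[:,2])[:,None]
def cloud(c):
    h,w=c['range_z'].shape; u,v=np.meshgrid(np.arange(w),np.arange(h))
    r=rays(c,np.c_[u.ravel(),v.ravel()])*c['range_z'].reshape(-1,1)
    p=r@c['T'][:3,:3].T+c['T'][:3,3]; p[c['range_z'].ravel()==0]=np.nan
    return p.reshape(h,w,3)
E
python3 - <<'E'
from h import *
print(robot.observe(), robot.tips_ahead)
for n in('scene','top'):
    c=cam(n,n+'0'); print(n,c['intrinsics'].tolist(),c['k1'],c['T'].round(3).tolist())
E
```

```text
{'time': 0.0, 'qpos': array([ 1.03353101e+00,  5.28427752e-01,  1.43386247e+00, -3.22523216e-05,
        1.18143203e+00, -1.78508646e-01]), 'qvel': array([-0.00060299, -0.00017466,  0.00018662, -0.00085168, -0.00151996,
       -0.00027021]), 'joint_torque': array([ 4.48415831e-04, -4.42345691e+01, -1.78027922e+01, -2.04807234e-04,
        8.40604480e-03, -1.42257807e-05]), 'tcp_pos': array([0.21908192, 0.58463103, 0.24736986]), 'tool_rot': array([ 2.58138276,  1.78894966, -0.00302381]), 'wrist_force': array([-0.02258694, -0.42574864,  0.38613593]), 'wrist_torque': array([0.01655508, 0.01005905, 0.00564596]), 'width': 0.9995927192340508} 0.017
scene [[457.78967026483707, 0.0, 316.40384018502897], [0.0, 457.78967026483707, 239.1261532655106], [0.0, 0.0, 1.0]] -0.005617315127398619 [[-0.256, -0.496, 0.829, 1.5], [0.966, -0.15, 0.209, 0.198], [0.021, 0.855, 0.518, 0.696], [0.0, 0.0, 0.0, 1.0]]
top [[614.0976740778337, 0.0, 315.0817868991581], [0.0, 614.0976740778337, 240.6407964610015], [0.0, 0.0, 1.0]] -0.0463112205858736 [[0.02, 0.991, -0.135, 0.391], [-1.0, 0.021, 0.006, -0.056], [0.009, 0.135, 0.991, 1.4], [0.0, 0.0, 0.0, 1.0]]
```

View pics/top0.png

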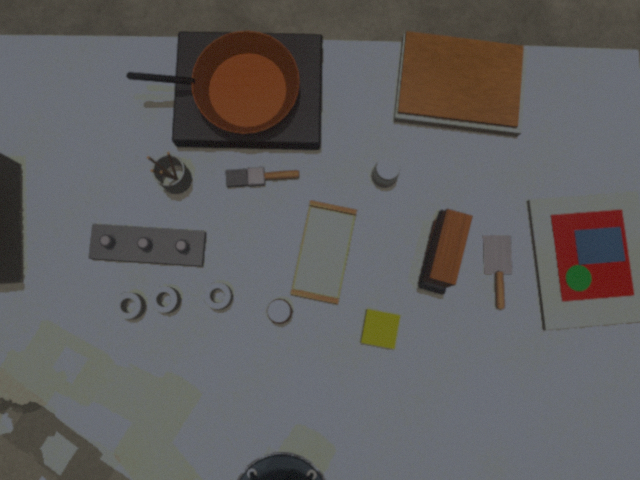

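View pics/scene0.png

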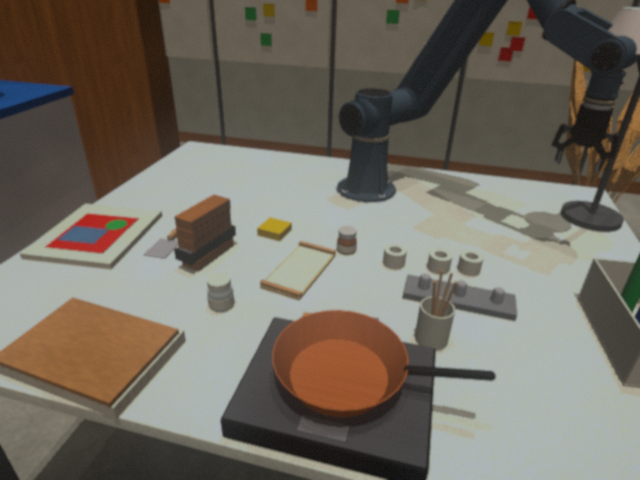

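The top view shows three sleeves at about (132,305), (167,300) and (220,296). The spigots are at (107,241), (144,243) and (182,246), the board is at (325,252), and the pile is at (447,250). The amber jar is at (280,311), the notes at (380,328), and the spatula at (498,270), right beside the pile. In the scene view the pile stands at about (205,230).

```bash
cat > meas.py <<'E'
from h import *
c=cam('top'); P=cloud(c); Z=P[...,2]; im=c['image'].astype(int)
def rect(mask,lab,z):
    n,l,s,ct=cv2.connectedComponentsWithStats(mask.astype(np.uint8))
    for i in range(1,n):
        if s[i,4]<25: continue
        v,u=np.nonzero(l==i); p=plane(c,np.c_[u,v],z)[:,:2].astype(np.float32)
        (a,b),(w,h),_=r=cv2.minAreaRect(p); bx=cv2.boxPoints(r)
        e=max((bx[1]-bx[0],bx[2]-bx[1]),key=np.linalg.norm)
        print(lab,'px',ct[i].round(0),'n',s[i,4],'c',round(a,4),round(b,4),'size',round(max(w,h),3),round(min(w,h),3),'yaw',round(np.degrees(np.arctan2(e[1],e[0]))%180,1),'z',np.round(np.nanmedian(Z[v,u]),4))
if __name__=='__main__':
    W=np.zeros(Z.shape,bool); W[150:350,80:520]=1
    for zl,zh in((.01,.035),(.035,.045),(.045,.056),(.056,.07),(.07,.1),(.1,.2)):
        rect(W&(Z>zl)&(Z<zh),f'{zl}-{zh}',(zl+zh)/2)
    print(np.nanmedian(Z[200:220,230:260]), np.nanmedian(Z[240:260,318:332]))
    for u,v in((452,235),(445,280),(434,255),(107,241),(144,243),(182,246),(432,288)): print(u,v,P[v,u].round(4), im[v,u])
E
python3 meas.py
```

```text
0.01-0.035 px [256. 176.] n 964 c 0.7264 0.0597 size 0.169 0.043 yaw 93.8 z 0.0187
0.01-0.035 px [182. 186.] n 93 c 0.7011 0.2477 size 0.07 0.031 yaw 126.5 z 0.0219
0.01-0.035 px [380. 182.] n 65 c 0.7206 -0.2129 size 0.055 0.023 yaw 62.9 z 0.0241
0.01-0.035 px [324. 252.] n 2840 c 0.555 -0.0846 size 0.22 0.109 yaw 169.5 z 0.0129
0.01-0.035 px [427. 248.] n 130 c 0.5616 -0.3169 size 0.15 0.007 yaw 165.8 z 0.024
0.01-0.035 px [147. 245.] n 3633 c 0.5613 0.3167 size 0.262 0.081 yaw 87.4 z 0.0204
0.01-0.035 px [500. 290.] n 313 c 0.477 -0.4835 size 0.086 0.018 yaw 179.0 z 0.0179
0.01-0.035 px [177. 301.] n 62 c 0.4363 0.2453 size 0.054 0.02 yaw 173.3 z 0.0227
0.01-0.035 px [230. 299.] n 33 c 0.4416 0.1255 size 0.045 0.012 yaw 161.8 z 0.0215
0.01-0.035 px [140. 307.] n 80 c 0.4209 0.3286 size 0.059 0.027 yaw 174.4 z 0.0221
0.01-0.035 px [160. 298.] n 40 c 0.44 0.2792 size 0.031 0.016 yaw 174.7 z 0.0256
0.01-0.035 px [125. 306.] n 43 c 0.423 0.3577 size 0.029 0.015 yaw 178.9 z 0.0232
0.01-0.035 px [380. 329.] n 1164 c 0.3839 -0.2127 size 0.077 0.076 yaw 170.2 z 0.0251
0.035-0.045 px [211.
[... 1691 characters left out ...]
.162 0.053 yaw 5.7 z 0.0869
0.1-0.2 px [170. 157.] n 39 c 0.7302 0.2453 size 0.03 0.005 yaw 20.9 z 0.1419
0.1-0.2 px [154. 161.] n 47 c 0.7209 0.2766 size 0.037 0.006 yaw 55.2 z 0.1389
0.1-0.2 px [159. 172.] n 60 c 0.6992 0.2655 size 0.04 0.009 yaw 81.5 z 0.1442
0.1-0.2 px [449. 247.] n 2258 c 0.5543 -0.338 size 0.156 0.064 yaw 165.4 z 0.1497
0.00047504492248862107 0.010283638583108878
452 235 [ 0.5784 -0.3457  0.1511] [99 60 36]
445 280 [ 0.4853 -0.3309  0.149 ] [92 59 39]
434 255 [ 0.5365 -0.3088  0.1478] [52 38 32]
107 241 [0.5633 0.3973 0.0544] [98 94 93]
144 243 [0.56   0.3134 0.0586] [100  96  96]
182 246 [0.5558 0.2301 0.0533] [104  98 101]
432 288 [ 0.4739 -0.3214  0.0615] [29 29 32]
```

All three blocks are there (pile top at 150 mm), and so are three sleeves. My plan is to do the sleeves first, jaws along the bar's x. Then I lift block2 and block3 together, put block1 on top of them, move the pad, and rebuild the pile.

```bash
cat > go.py <<'E'
# usage: go.py "x y z jawyawdeg" ... : prints shift/turn of each waypoint in the tool frame now
import sys; from h import *
s=robot.observe(); R0=R.from_rotvec(s['tool_rot']); p0=s['tcp_pos']; prev=np.zeros(3); pt=0
print('tcp',p0.round(4),'jaw',np.degrees(np.arctan2(*R0.as_matrix()[1::-1,0])).round(1),'w',round(s['width'],3),'t',round(s['time'],1),'F',s['wrist_force'].round(1))
for a in sys.argv[1:]:
    x,y,z,w=map(float,a.split()); Rt=R.from_euler('z',w,degrees=True)*R.from_euler('x',180,degrees=True)
    t=(R0.inv()*Rt).as_rotvec(degrees=True); d=R0.inv().apply([x,y,z]-p0)
    print(a,'->',t.round(1),d.round(4),'rows',max(np.linalg.norm(d-prev)/.0417,abs(np.linalg.norm(t)-pt)/7.16).round(1)); prev=d; pt=np.linalg.norm(t)
E
cat > slv.py <<'E'
from h import *
c=cam('top'); P=cloud(c); Z=P[...,2]; W=np.zeros(Z.shape,bool); W[150:350,80:270]=1
m=W&(Z>.042)&(P[...,0]<.66)
n,l,s,ct=cv2.connectedComponentsWithStats(m.astype(np.uint8))
for i in range(1,n):
    if s[i,4]<50: continue
    v,u=np.nonzero(l==i); zt=np.nanpercentile(Z[v,u],80)
    p=plane(c,np.c_[u,v],.046)[:,:2].astype(np.float32); (a,b),r=cv2.minEnclosingCircle(p)
    print(ct[i].round(),'centre@.046',round(a,4),round(b,4),'dia',round(2*r,4),'ztop',zt.round(4),'n',s[i,4])
E
python3 slv.py; python3 go.py "0.45 0.149 0.15 -2.7" "0.45 0.149 0.028 -2.7"
```

```text
[106. 240.] centre@.046 0.5656 0.4028 dia 0.0291 ztop 0.0536 n 129
[143. 243.] centre@.046 0.5618 0.319 dia 0.0294 ztop 0.0538 n 126
[181. 245.] centre@.046 0.5577 0.233 dia 0.0298 ztop 0.0537 n 126
[217. 295.] centre@.046 0.4492 0.1484 dia 0.0601 ztop 0.0489 n 378
[163. 299.] centre@.046 0.4384 0.2668 dia 0.0609 ztop 0.0486 n 403
[128. 305.] centre@.046 0.4228 0.3457 dia 0.06 ztop 0.0483 n 394
tcp [0.2192 0.5848 0.2477] jaw 69.4 w 1.001 t 0.2 F [ 0.6 -0.5  0.9]
0.45 0.149 0.15 -2.7 -> [ 0.   0.1 72.1] [-0.3269  0.3692  0.0981] rows 12.1
0.45 0.149 0.028 -2.7 -> [ 0.   0.1 72.1] [-0.3267  0.3692  0.2201] rows 2.9
```

Call:
drive_tool(
  targets="0 0 72 -0.327 0.369 0.098 -1;0 0 72 -0.327 0.369 0.098 -1;0 0 72 -0.327 0.369 0.098 -1;0 0 72 -0.327 0.369 0.098 -1;0 0 72 -0.327 0.369 0.098 -1;0 0 72 -0.327 0.369 0.098 -1;0 0 72 -0.327 0.369 0.098 -1;0 0 72 -0.327 0.369 0.098 -1;0 0 72 -0.327 0.369 0.098 -1;0 0 72 -0.327 0.369 0.098 -1;0 0 72 -0.327 0.369 0.098 -1;0 0 72 -0.327 0.369 0.098 -1",
  newtons=30,
)

```text
time: 1.2
tcp_pos: [0.4496, 0.1499, 0.1505]
tool_rot: [-3.141, 0.071, -0.0]
wrist_force: [1.0, 0.5, 0.0]
width: 1.001
```

Call:
drive_tool(
  targets="0 0 0 0 0 0 -1;0 0 0 0 0 0 -1;0 0 0 0 0 0 -1;0 0 0 0 0 0 -1",
)

```text
time: 1.53
tcp_pos: [0.448, 0.1528, 0.1509]
tool_rot: [-3.141, 0.068, 0.001]
wrist_force: [-0.3, -0.2, 0.2]
width: 0.995
```

```bash
python3 go.py "0.449 0.1487 0.15 -2.7" "0.449 0.1487 0.028 -2.7"
python3 - <<'E'
from h import *
c=cam('wrist','w1'); print(c['T'].round(3).tolist())
E
```

```text
tcp [0.448  0.1528 0.1509] jaw -2.5 w 0.995 t 1.5 F [-0.3 -0.2  0.2]
0.449 0.1487 0.15 -2.7 -> [-0.   0.   0.2] [0.0012 0.004  0.0009] rows 0.1
0.449 0.1487 0.028 -2.7 -> [-0.   0.   0.2] [0.0013 0.004  0.1229] rows 2.9
[[0.999, 0.041, 0.015, 0.451], [-0.043, 0.95, 0.308, 0.232], [-0.001, -0.309, 0.951, 0.278], [0.0, 0.0, 0.0, 1.0]]
```

View pics/w1.png

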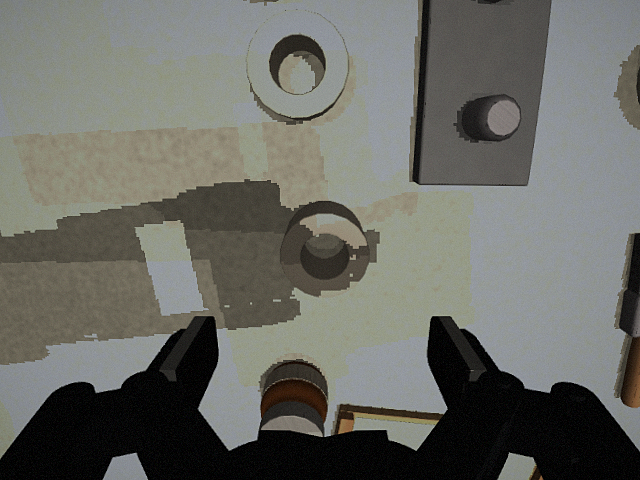

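The wrist view shows sleeve C at about (325,250), between the fingers at columns 205 and 435. Sleeve B is at (298,65), the spigot3 top at (502,117), and the jar at (295,400). I'll cross-check positions from this view as I go.

```bash
cat > wr.py <<'E'
from h import *
def wrist(zc=.046,zlo=.040,zhi=.052,minn=200):
    c=cam('wrist'); P=cloud(c); Z=P[...,2]
    m=(Z>zlo)&(Z<zhi); n,l,s,ct=cv2.connectedComponentsWithStats(m.astype(np.uint8))
    for i in range(1,n):
        if s[i,4]<minn: continue
        v,u=np.nonzero(l==i); p=plane(c,np.c_[u,v],zc)[:,:2].astype(np.float32); (a,b),r=cv2.minEnclosingCircle(p)
        print('wrist',ct[i].round(),'c',round(a,4),round(b,4),'dia',round(2*r,4),'z',np.nanmedian(Z[v,u]).round(4),'n',s[i,4])
if __name__=='__main__':
    wrist(); print('spig'); wrist(.052,.049,.056)
E
python3 wr.py
```

```text
wrist [297.  63.] c 0.4381 0.2685 dia 0.0603 z 0.0475 n 6402
wrist [488. 118.] c 0.5567 0.2346 dia 0.031 z 0.0489 n 782
wrist [324. 254.] c 0.4491 0.1513 dia 0.0615 z 0.0475 n 4532
wrist [294. 401.] c 0.419 0.0199 dia 0.0503 z 0.0432 n 719
spig
wrist [499. 118.] c 0.5555 0.2346 dia 0.0273 z 0.0531 n 1406
wrist [294. 408.] c 0.4191 0.0204 dia 0.0462 z 0.0537 n 229
```

Call:
drive_tool(
  targets="0 0 0 0.001 0.004 0.001 -1;0 0 0 0.001 0.004 0.041 -1;0 0 0 0.001 0.004 0.081 -1;0 0 0 0.001 0.004 0.105 -1;0 0 0 0.001 0.004 0.123 -1;0 0 0 0.001 0.004 0.123 -1;0 0 0 0.001 0.004 0.123 1;0 0 0 0.001 0.004 0.123 1;0 0 0 0.001 0.004 0.123 1;0 0 0 0.001 0.004 0.123 1;0 0 0 0.001 0.004 0.123 1;0 0 0 0.001 0.004 0.123 1",
)

```text
time: 2.68
tcp_pos: [0.4506, 0.1479, 0.0291]
tool_rot: [-3.14, 0.07, -0.004]
wrist_force: [-0.2, 0.9, 7.1]
width: 0.696
```

```bash
python3 go.py "0.449 0.149 0.14 -2.7" "0.5577 0.2325 0.14 -2.7"
```

```text
tcp [0.4506 0.1479 0.0291] jaw -2.6 w 0.696 t 2.7 F [-0.2  0.9  7.1]
0.449 0.149 0.14 -2.7 -> [-0.  -0.2  0.1] [-0.0013 -0.0011 -0.1109] rows 2.7
0.5577 0.2325 0.14 -2.7 -> [-0.  -0.2  0.1] [ 0.1036 -0.0894 -0.1106] rows 3.3
```

Call:
drive_tool(
  targets="0 0 0 0 0 -0.03 1;0 0 0 0 0 -0.07 1;0 0 0 0.03 -0.03 -0.08 1;0 0 0 0.06 -0.06 -0.08 1;0 0 0 0.09 -0.07 -0.08 1;0 0 0 0.104 -0.0885 -0.08 1;0 0 0 0.104 -0.0885 -0.08 1;0 0 0 0.104 -0.0885 -0.08 1;0 0 0 0.104 -0.0885 -0.08 1",
)

```text
time: 3.43
tcp_pos: [0.5558, 0.231, 0.1074]
tool_rot: [3.14, -0.069, -0.004]
wrist_force: [0.4, -0.2, -1.7]
width: 0.697
```

```bash
python3 go.py "0.557 0.2315 0.11 -2.7"
python3 - <<'E'
from h import *
c=cam('wrist','w2'); P=cloud(c); Z=P[...,2]; m=(Z>.118)&(Z<.134)
m[:, :200]=0; m[:,440:]=0
n,l,s,ct=cv2.connectedComponentsWithStats(m.astype(np.uint8))
for i in range(1,n):
    if s[i,4]<200: continue
    v,u=np.nonzero(l==i);p=plane(c,np.c_[u,v],np.nanmedian(Z[v,u]))[:,:2].astype(np.float32); print(ct[i].round(),cv2.minEnclosingCircle(p),np.nanmedian(Z[v,u]),s[i])
E
```

```text
tcp [0.5558 0.231  0.1074] jaw -2.5 w 0.697 t 3.4 F [ 0.4 -0.2 -1.7]
0.557 0.2315 0.11 -2.7 -> [0.1 0.2 0.2] [ 0.0012 -0.0005 -0.0026] rows 0.1
[322. 350.] ((0.5548392534255981, 0.23665839433670044), 0.04154514893889427) 0.12566717052117038 [  200   272   240   154 18290]
```

View pics/w2.png

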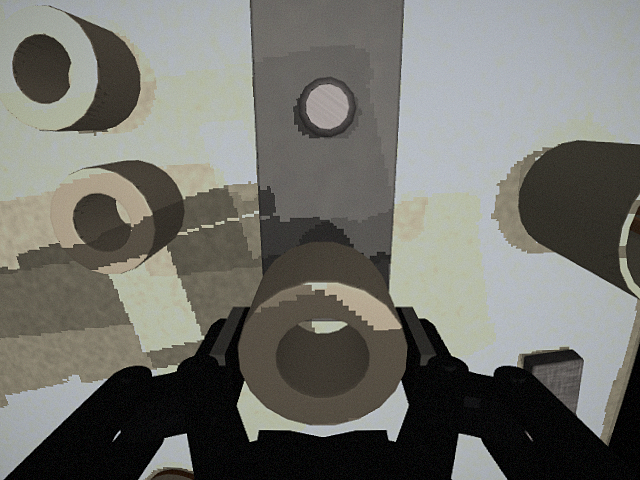

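The held sleeve's top ring is centred at about (322,353), columns 238–407. Spigot2's top is at (328,106), so both are in one view.

Run:
```python
from h import *
c=cam('wrist')
e=plane(c,[(238,350),(407,350),(322,281),(322,425)],.124); print(e.round(4).tolist(), 'mid x',e[:2,0].mean(),'mid y',e[2:,1].mean())
print('inner',plane(c,[(276,358),(369,358),(322,319),(322,399)],.124).round(4)[:,:2].tolist())
print('spig2',plane(c,[(329,106),(328,108)],.052).round(4)[:, :2].tolist())
```

```text
[[0.5262, 0.2377, 0.124], [0.5853, 0.2352, 0.124], [0.5568, 0.2626, 0.124], [0.5541, 0.2031, 0.124]] mid x 0.5557509519157311 mid y 0.23288303206809674
inner [[0.5393, 0.234], [0.572, 0.2326], [0.5562, 0.2488], [0.5547, 0.2155]]
spig2 [[0.5623, 0.32], [0.5618, 0.3191]]
```

Call:
drive_tool(
  targets="0 0 0 0.0015 -0.0018 0.01 1;0 0 0 0.0015 -0.0018 0.02 1;0 0 0 0.0015 -0.0018 0.025 1;0 0 0 0.0015 -0.0018 0.030 1;0 0 0 0.0015 -0.0018 0.034 1;0 0 0 0.0015 -0.0018 0.038 1;0 0 0 0.0015 -0.0018 0.038 1",
)

```text
time: 4.12
tcp_pos: [0.5586, 0.2331, 0.0688]
tool_rot: [3.14, -0.07, -0.003]
wrist_force: [-0.3, -0.1, -1.6]
width: 0.699
```

Call:
drive_tool(
  targets="0 0 0 0 0 0.005 1;0 0 0 0 0 0.01 1;0 0 0 0 0 0.014 1;0 0 0 0 0 0.018 1;0 0 0 0 0 0.019 1;0 0 0 0 0 0.019 1;0 0 0 0 0 0.019 1",
)

```text
time: 4.7
tcp_pos: [0.5592, 0.2332, 0.0508]
tool_rot: [3.141, -0.07, 0.0]
wrist_force: [0.2, 0.2, -0.0]
width: 0.69
```

```bash
python3 go.py
```

```text
tcp [0.5592 0.2332 0.0508] jaw -2.6 w 0.69 t 4.7 F [ 0.2  0.2 -0. ]
```

Call:
drive_tool(
  targets="0 0 0 0 0 0.002 1;0 0 0 0 0 0.002 1;0 0 0 0 0 0.002 -1;0 0 0 0 0 0.002 -1;0 0 0 0 0 0.002 -1;0 0 0 0 0 0.002 -1;0 0 0 0 0 0.002 -1;0 0 0 0 0 -0.03 -1;0 0 0 0 0 -0.07 -1;0 0 0 0 0 -0.1 -1;0 0 0 0 0 -0.1 -1",
)

```text
time: 5.62
tcp_pos: [0.5633, 0.2343, 0.1573]
tool_rot: [-3.138, 0.07, -0.02]
wrist_force: [0.5, 0.3, 0.5]
width: 0.999
```

```bash
python3 slv.py;python3 wr.py; python3 wr.py >/dev/null;  python3 - <<'E'
from wr import *
print('high');wrist(.066,.060,.074)
E
python3 go.py "0.4384 0.2668 0.15 -2.7" "0.4384 0.2658 0.029 -2.7"
```

```text
[128. 267.] centre@.046 0.5133 0.3655 dia 0.408 ztop 0.6531 n 13847
wrist [88. 85.] c 0.424 0.3474 dia 0.0637 z 0.0474 n 6001
wrist [314. 117.] c 0.5615 0.3199 dia 0.0285 z 0.0497 n 579
wrist [516. 186.] c 0.7114 0.2651 dia 0.07 z 0.0462 n 887
wrist [595. 174.] c 0.7454 0.2792 dia 0.0207 z 0.0465 n 264
wrist [134. 209.] c 0.4393 0.2691 dia 0.0636 z 0.0475 n 4891
wrist [318. 211.] c 0.5603 0.2503 dia 0.0531 z 0.0461 n 254
wrist [570. 238.] c 0.7343 0.2369 dia 0.0282 z 0.0465 n 343
wrist [319. 256.] c 0.5591 0.2329 dia 0.0323 z 0.0496 n 585
wrist [623. 345.] c 0.8002 0.1444 dia 0.151 z 0.0473 n 2389
spig
wrist [318. 116.] c 0.5616 0.32 dia 0.027 z 0.0532 n 1522
wrist [527. 187.] c 0.7105 0.2658 dia 0.0701 z 0.0524 n 580
wrist [581. 241.] c 0.7329 0.2365 dia 0.0285 z 0.0525 n 232
wrist [319. 255.] c 0.5593 0.2336 dia 0.0321 z 0.0532 n 1320
wrist [630. 395.] c 0.8127 0.1046 dia 0.1404 z 0.052 n 1821
high
wrist [548. 191.] c 0.7126 0.2651 dia 0.0704 z 0.0673 n 1484
wrist [630. 170.] c 0.7406 0.2836 dia 0.0247 z 0.0659 n 376
wrist [586. 192.] c 0.7169 0.2714 dia 0.0229 z 0.0678 n 249
wrist [325. 257.] c 0.5594 0.2365 dia 0.0614 z 0.0675 n 5482
wrist [602. 250.] c 0.7315 0.2357 dia 0.0371 z 0.0675 n 573
tcp [0.5579 0.2329 0.1492] jaw -2.6 w 1.001 t 5.9 F [ 0.3 -0.4 -0.2]
0.4384 0.2668 0.15 -2.7 -> [0.1 0.2 0.1] [-0.1209 -0.0285 -0.0004] rows 3.0
0.4384 0.2658 0.029 -2.7 -> [0.1 0.2 0.1] [-0.1205 -0.0276  0.1206] rows 2.9
```

Sleeve C is home: its top reads 67 mm with a +1.5 mm depth bias, and 66 mm is nominal. Next is sleeve B.

Call:
drive_tool(
  targets="0 0.2 0 -0.04 -0.009 0 -1;0 0.2 0 -0.08 -0.019 0 -1;0 0.2 0 -0.1205 -0.029 0 -1;0 0.2 0 -0.1205 -0.029 0.03 -1;0 0.2 0 -0.1205 -0.029 0.06 -1;0 0.2 0 -0.1205 -0.029 0.09 -1;0 0.2 0 -0.1205 -0.029 0.11 -1;0 0.2 0 -0.1205 -0.029 0.12 -1;0 0.2 0 -0.1205 -0.029 0.12 -1;0 0.2 0 -0.1205 -0.029 0.12 1;0 0.2 0 -0.1205 -0.029 0.12 1;0 0.2 0 -0.1205 -0.029 0.12 1",
)

```text
time: 6.92
tcp_pos: [0.4407, 0.2678, 0.0321]
tool_rot: [-3.14, 0.07, -0.009]
wrist_force: [0.2, 0.1, -1.5]
width: 0.691
```

Call:
drive_tool(
  targets="0 0 0 0 0 0 1;0 0 0 0 0 0 1;0 0 0 0 0 0 1;0 0 0 0 0 0 1",
)

```text
time: 7.25
tcp_pos: [0.4409, 0.2678, 0.032]
tool_rot: [-3.14, 0.07, -0.009]
wrist_force: [-0.1, -0.3, 6.5]
width: 0.69
```

```bash
python3 go.py "0.562 0.3183 0.11 -2.7"
```

```text
tcp [0.4409 0.2678 0.032 ] jaw -2.6 w 0.69 t 7.2 F [-0.1 -0.3  6.5]
0.562 0.3183 0.11 -2.7 -> [-0.1 -0.3  0.1] [ 0.1192 -0.0559 -0.0773] rows 3.7
```

Call:
drive_tool(
  targets="0 0 0 0 0 -0.03 1;0 0 0 0 0 -0.07 1;0 0 0 0.04 -0.02 -0.077 1;0 0 0 0.08 -0.04 -0.077 1;0 0 0 0.1 -0.05 -0.077 1;0 0 0 0.1195 -0.0562 -0.077 1;0 0 0 0.1195 -0.0562 -0.077 1;0 0 0 0.1195 -0.0562 -0.07 1;0 0 0 0.1195 -0.0562 -0.064 1;0 0 0 0.1195 -0.0562 -0.058 1;0 0 0 0.1195 -0.0562 -0.052 1;0 0 0 0.1195 -0.0562 -0.052 1",
)

```text
time: 8.25
tcp_pos: [0.5595, 0.3177, 0.0812]
tool_rot: [3.139, -0.07, -0.001]
wrist_force: [0.1, 0.1, -1.4]
width: 0.69
```

```bash
python3 go.py "0.562 0.3185 0.052 -2.7"
python3 - <<'E'
from h import *
c=cam('wrist','w3'); P=cloud(c); Z=P[...,2]; 
z=robot.observe()['tcp_pos'][2]-.032+.046
# edges of the held ring, along row/col
m=(abs(Z-z-.0015)<.006); m[:,:230]=0; m[:,415:]=0; m[:250]=0
v,u=np.nonzero(m); print(z,np.percentile(u,[1,99]),np.percentile(v,[1,99]))
p=plane(c,np.c_[u,v],z)[:,:2]; print(np.percentile(p,[1,99],axis=0).mean(0),np.ptp(np.percentile(p,[1,99],axis=0),axis=0))
E
```

```text
tcp [0.5595 0.3177 0.0812] jaw -2.6 w 0.69 t 8.2 F [ 0.1  0.1 -1.4]
0.562 0.3185 0.052 -2.7 -> [0.1 0.  0.1] [ 0.0024 -0.001   0.0292] rows 0.7
0.09595030551610594 [236. 409.] [282. 420.]
[0.55932751 0.3197426 ] [0.06201398 0.0576742 ]
```

Call:
drive_tool(
  targets="0 0 0 0.0022 -0.0005 0 1;0 0 0 0.0022 -0.0005 0.005 1;0 0 0 0.0022 -0.0005 0.01 1;0 0 0 0.0022 -0.0005 0.015 1;0 0 0 0.0022 -0.0005 0.02 1;0 0 0 0.0022 -0.0005 0.025 1;0 0 0 0.0022 -0.0005 0.029 1;0 0 0 0.0022 -0.0005 0.030 1;0 0 0 0.0022 -0.0005 0.031 1;0 0 0 0.0022 -0.0005 0.031 1",
)

```text
time: 9.13
tcp_pos: [0.5638, 0.3186, 0.0522]
tool_rot: [3.14, -0.07, 0.004]
wrist_force: [-1.2, -0.6, -1.0]
width: 0.687
```

Lateral force is small and the height is right. I'll release, retreat and look at sleeve A.

Call:
drive_tool(
  targets="0 0 0 0 0 0.001 1;0 0 0 0 0 0.001 -1;0 0 0 0 0 0.001 -1;0 0 0 0 0 0.001 -1;0 0 0 0 0 0.001 -1;0 0 0 0 0 0.001 -1;0 0 0 0 0 -0.03 -1;0 0 0 0 0 -0.07 -1;0 0 0 0 0 -0.1 -1;0 0 0 0 0 -0.1 -1;0 0 0 0 0 -0.1 -1",
)

```text
time: 10.05
tcp_pos: [0.5653, 0.3194, 0.1548]
tool_rot: [-3.139, 0.07, -0.014]
wrist_force: [0.2, -1.1, 0.1]
width: 1.003
```

```bash
python3 - <<'E'
from wr import *
print('high');wrist(.066,.060,.074,1000); print('A'); wrist(minn=1500); print('spig'); wrist(.052,.049,.056,1000)
E
python3 go.py "0.424 0.346 0.15 -2.7" "0.424 0.346 0.029 -2.7"
```

```text
high
wrist [319. 260.] c 0.5632 0.3198 dia 0.0614 z 0.0675 n 5192
wrist [522. 305.] c 0.7154 0.2662 dia 0.0725 z 0.0671 n 1335
wrist [318. 370.] c 0.5599 0.238 dia 0.0649 z 0.0674 n 4087
A
wrist [110. 219.] c 0.4242 0.347 dia 0.0639 z 0.0475 n 4796
spig
wrist [320. 116.] c 0.5655 0.4048 dia 0.027 z 0.0532 n 1552
wrist [321. 254.] c 0.5618 0.3204 dia 0.0261 z 0.0534 n 1033
tcp [0.5626 0.3184 0.1508] jaw -2.6 w 1.004 t 10.2 F [-0.5  0.2 -0.6]
0.424 0.346 0.15 -2.7 -> [ 0.1 -0.   0.1] [-0.1397 -0.0214  0.0007] rows 3.4
0.424 0.346 0.029 -2.7 -> [ 0.1 -0.   0.1] [-0.1398 -0.0215  0.1217] rows 2.9
```

Call:
drive_tool(
  targets="0 0 0 -0.04 -0.006 0 -1;0 0 0 -0.08 -0.012 0 -1;0 0 0 -0.12 -0.018 0 -1;0 0 0 -0.1395 -0.0215 0.01 -1;0 0 0 -0.1395 -0.0215 0.04 -1;0 0 0 -0.1395 -0.0215 0.07 -1;0 0 0 -0.1395 -0.0215 0.10 -1;0 0 0 -0.1395 -0.0215 0.12 -1;0 0 0 -0.1395 -0.0215 0.12 -1;0 0 0 -0.1395 -0.0215 0.12 1;0 0 0 -0.1395 -0.0215 0.12 1;0 0 0 -0.1395 -0.0215 0.12 1",
)

```text
time: 11.2
tcp_pos: [0.4262, 0.3468, 0.0329]
tool_rot: [-3.14, 0.07, -0.008]
wrist_force: [-0.9, -0.2, -0.8]
width: 0.697
```

Call:
drive_tool(
  targets="0 0 0 0 0 0 1;0 0 0 0 0 0 1;0 0 0 0 0 0 1;0 0 0 0 0 0 1",
)

```text
time: 11.53
tcp_pos: [0.4262, 0.3467, 0.0325]
tool_rot: [-3.14, 0.07, -0.008]
wrist_force: [0.1, 0.2, 2.4]
width: 0.707
```

```bash
python3 go.py "0.566 0.404 0.11 -2.7"
```

```text
tcp [0.4262 0.3467 0.0325] jaw -2.6 w 0.707 t 11.5 F [0.1 0.2 2.4]
0.566 0.404 0.11 -2.7 -> [-0.  -0.3  0.1] [ 0.1375 -0.0635 -0.0768] rows 4.1
```

Call:
drive_tool(
  targets="0 0 0 0 0 -0.03 1;0 0 0 0 0 -0.07 1;0 0 0 0.04 -0.02 -0.077 1;0 0 0 0.08 -0.04 -0.077 1;0 0 0 0.11 -0.055 -0.077 1;0 0 0 0.1395 -0.0637 -0.077 1;0 0 0 0.1395 -0.0637 -0.077 1;0 0 0 0.1395 -0.0637 -0.07 1;0 0 0 0.1395 -0.0637 -0.064 1;0 0 0 0.1395 -0.0637 -0.058 1;0 0 0 0.1395 -0.0637 -0.052 1;0 0 0 0.1395 -0.0637 -0.052 1",
)

```text
time: 12.53
tcp_pos: [0.5653, 0.4031, 0.082]
tool_rot: [3.138, -0.069, -0.002]
wrist_force: [0.5, 0.4, -1.0]
width: 0.698
```

```bash
python3 go.py "0.566 0.404 0.052 -2.7"
python3 - <<'E'
from h import *
c=cam('wrist'); P=cloud(c); Z=P[...,2]; 
z=robot.observe()['tcp_pos'][2]-.0325+.046
m=(abs(Z-z-.0015)<.006); m[:,:230]=0; m[:,415:]=0; m[:250]=0
v,u=np.nonzero(m); print(z,np.percentile(u,[1,99]),np.percentile(v,[1,99]))
p=plane(c,np.c_[u,v],z)[:,:2]; print(np.percentile(p,[1,99],axis=0).mean(0),np.ptp(np.percentile(p,[1,99],axis=0),axis=0))
E
```

```text
tcp [0.5653 0.4031 0.082 ] jaw -2.5 w 0.698 t 12.5 F [ 0.5  0.4 -1. ]
0.566 0.404 0.052 -2.7 -> [0.1 0.1 0.2] [ 0.0006 -0.001   0.03  ] rows 0.7
0.09636206845493563 [235. 409.] [281. 418.]
[0.56516045 0.4053151 ] [0.06266999 0.05763717]
```

Aligned in the wrist frame: sleeve (.5652,.4053) against spigot (.5655,.4048). Lowering now.

Call:
drive_tool(
  targets="0 0 0 0.0005 0 0.002 1;0 0 0 0.0005 0 0.006 1;0 0 0 0.0005 0 0.01 1;0 0 0 0.0005 0 0.015 1;0 0 0 0.0005 0 0.02 1;0 0 0 0.0005 0 0.025 1;0 0 0 0.0005 0 0.029 1;0 0 0 0.0005 0 0.030 1;0 0 0 0.0005 0 0.031 1;0 0 0 0.0005 0 0.031 1",
)

```text
time: 13.42
tcp_pos: [0.5677, 0.4037, 0.0526]
tool_rot: [3.14, -0.07, 0.003]
wrist_force: [-2.4, -0.3, -1.7]
width: 0.701
```

Call:
drive_tool(
  targets="0 0 0 0 0 0.001 1;0 0 0 0 0 0.001 -1;0 0 0 0 0 0.001 -1;0 0 0 0 0 0.001 -1;0 0 0 0 0 0.001 -1;0 0 0 0 0 0.001 -1;0 0 0 0 0 -0.03 -1;0 0 0 0 0 -0.07 -1;0 0 0 0 0 -0.1 -1;0 0 0 0 0 -0.14 -1;0 0 0 0 0 -0.15 -1",
)

```text
time: 14.33
tcp_pos: [0.5713, 0.4056, 0.2108]
tool_rot: [-3.135, 0.07, -0.023]
wrist_force: [0.5, 1.1, 0.7]
width: 1.0
```

```bash
python3 - <<'E'
from wr import *
print('high');wrist(.066,.060,.074,1000)
E
python3 go.py "0.56 0.1 0.26 -104" "0.54 -0.2 0.26 -104"
```

```text
high
wrist [315. 237.] c 0.5676 0.4052 dia 0.061 z 0.0675 n 3430
wrist [315. 334.] c 0.5628 0.3206 dia 0.0632 z 0.0674 n 2822
wrist [316. 410.] c 0.56 0.2396 dia 0.0646 z 0.0673 n 2150
tcp [0.5714 0.4057 0.2108] jaw -2.6 w 0.998 t 14.4 F [1.  0.8 1.1]
0.56 0.1 0.26 -104 -> [ -1.1  -0.3 101.4] [ 0.003   0.3056 -0.0511] rows 14.2
0.54 -0.2 0.26 -104 -> [ -1.1  -0.3 101.4] [-0.0036  0.6062 -0.0532] rows 7.2
```

All three sleeves are home. Now a precise pile measurement while the arm is clear of it.

```bash
cat > pile.py <<'E'
from h import *
c=cam('top'); P=cloud(c); Z=P[...,2]
def face(z,tol=.006,box=(.35,.72,-.45,-.14),minn=60):
    m=(abs(Z-z-.0005)<tol)&(P[...,0]>box[0])&(P[...,0]<box[1])&(P[...,1]>box[2])&(P[...,1]<box[3])
    n,l,s,ct=cv2.connectedComponentsWithStats(m.astype(np.uint8))
    for i in range(1,n):
        if s[i,4]<minn: continue
        v,u=np.nonzero(l==i); p=plane(c,np.c_[u,v],z)[:,:2].astype(np.float32)
        (a,b),(w,h),_=r=cv2.minAreaRect(p); bx=cv2.boxPoints(r); e=max((bx[1]-bx[0],bx[2]-bx[1]),key=np.linalg.norm)
        yaw=np.degrees(np.arctan2(e[1],e[0])); yaw=(yaw+90)%180-90
        print('z',z,'c',round(a,4),round(b,4),'size',round(max(w,h),4),round(min(w,h),4),'yaw',round(yaw,1),'medz',np.nanmedian(Z[v,u]).round(4),'n',s[i,4],'px',ct[i].round())
if __name__=='__main__':
    import sys
    for z in map(float,sys.argv[1:]): face(z)
E
python3 pile.py .15 .06
python3 - <<'E'
from h import *
c=cam('scene','s1'); im=c['image'][170:290,140:270]
c2=cam('top'); i2=c2['image'][190:310,400:530]
cv2.imwrite('pics/pile.png',np.hstack([cv2.resize(np.clip(i.astype(int)*1.8,0,255).astype(np.uint8)[:,:,::-1],None,fx=3,fy=3,interpolation=2) for i in(im,i2)]))
E
```

```text
z 0.15 c 0.5558 -0.3418 size 0.1509 0.0577 yaw -14.6 medz 0.1503 n 1956 px [450. 246.]
z 0.06 c 0.4836 -0.3242 size 0.0581 0.0306 yaw 71.2 medz 0.0603 n 193 px [432. 286.]
```

View pics/pile.png

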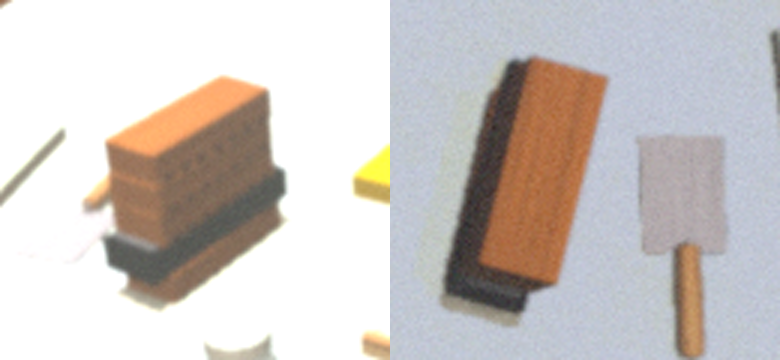

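The pile is neat: three blocks over the pad. It's time to grasp the top two blocks across their seam at once (centre (.556,-.342), yaw -14.6°).

```bash
python3 go.py "0.5558 -0.3418 0.23 -104.6"
```

```text
tcp [0.5673 0.4035 0.2025] jaw -2.6 w 0.997 t 14.5 F [-1.5  0.   0. ]
0.5558 -0.3418 0.23 -104.6 -> [-1.00e-01 -1.00e-01  1.02e+02] [ 0.0219  0.7451 -0.027 ] rows 17.9
```

Call:
drive_tool(
  targets="0 0 102 0.022 0.745 -0.027 -1;0 0 102 0.022 0.745 -0.027 -1;0 0 102 0.022 0.745 -0.027 -1;0 0 102 0.022 0.745 -0.027 -1;0 0 102 0.022 0.745 -0.027 -1;0 0 102 0.022 0.745 -0.027 -1;0 0 102 0.022 0.745 -0.027 -1;0 0 102 0.022 0.745 -0.027 -1;0 0 102 0.022 0.745 -0.027 -1;0 0 102 0.022 0.745 -0.027 -1",
)

```text
time: 15.37
tcp_pos: [0.5595, -0.014, 0.2158]
tool_rot: [2.5, -1.902, -0.003]
wrist_force: [1.2, -0.0, 1.5]
width: 1.002
```

Call:
drive_tool(
  targets="0 0 0 0 0 0 -1;0 0 0 0 0 0 -1",
)

```text
time: 15.53
tcp_pos: [0.5603, -0.0147, 0.2161]
tool_rot: [-2.502, 1.9, 0.002]
wrist_force: [-0.7, 0.7, -0.6]
width: 0.998
```

```bash
python3 go.py "0.5558 -0.3418 0.23 -104.6"
```

```text
tcp [ 0.5603 -0.0147  0.2161] jaw -74.4 w 0.998 t 15.5 F [-0.7  0.7 -0.6]
0.5558 -0.3418 0.23 -104.6 -> [ 0.1  0.1 30.2] [ 0.3139  0.0922 -0.0142] rows 7.9
```

Call:
drive_tool(
  targets="0 0 30.2 0.314 0.092 -0.014 -1;0 0 30.2 0.314 0.092 -0.014 -1;0 0 30.2 0.314 0.092 -0.014 -1;0 0 30.2 0.314 0.092 -0.014 -1;0 0 30.2 0.314 0.092 -0.014 -1;0 0 30.2 0.314 0.092 -0.014 -1;0 0 30.2 0.314 0.092 -0.014 -1;0 0 30.2 0.314 0.092 -0.014 -1;0 0 30.2 0.314 0.092 -0.014 -1;0 0 30.2 0.314 0.092 -0.014 -1;0 0 30.2 0.314 0.092 -0.014 -1",
)

```text
time: 16.45
tcp_pos: [0.5583, -0.3371, 0.2305]
tool_rot: [-1.927, 2.478, 0.004]
wrist_force: [-0.2, -0.5, 0.4]
width: 1.001
```

```bash
cat > wface.py <<'E'
from h import *
import sys
def wface(z,tol=.005,minn=2000,save=None):
    c=cam('wrist',save); P=cloud(c); Z=P[...,2]; m=abs(Z-z-.001)<tol
    n,l,s,ct=cv2.connectedComponentsWithStats(m.astype(np.uint8))
    for i in range(1,n):
        if s[i,4]<minn: continue
        v,u=np.nonzero(l==i); p=plane(c,np.c_[u,v],z)[:,:2].astype(np.float32)
        (a,b),(w,h),_=r=cv2.minAreaRect(p); bx=cv2.boxPoints(r); e=max((bx[1]-bx[0],bx[2]-bx[1]),key=np.linalg.norm)
        yaw=(np.degrees(np.arctan2(e[1],e[0]))+90)%180-90
        print('wrist z',z,'c',round(a,4),round(b,4),'size',round(max(w,h),4),round(min(w,h),4),'yaw',round(yaw,1),'medz',np.nanmedian(Z[v,u]).round(4),'bbox',s[i])
if __name__=='__main__': wface(float(sys.argv[1]),save=sys.argv[2] if len(sys.argv)>2 else None)
E
python3 wface.py .15; python3 go.py "0.5558 -0.3418 0.113 -104.6"
```

```text
wrist z 0.15 c 0.5551 -0.3429 size 0.1512 0.0564 yaw -14.6 medz 0.1516 bbox [  284   139   102   236 21952]
tcp [ 0.5584 -0.3367  0.2309] jaw -104.2 w 0.998 t 16.5 F [-0.2  0.  -0.2]
0.5558 -0.3418 0.113 -104.6 -> [-0.   0.2  0.4] [0.006  0.0013 0.1179] rows 2.8
```

Call:
drive_tool(
  targets="0 0 0.4 0.0065 0.0015 0 -1;0 0 0.4 0.0065 0.0015 0.03 -1;0 0 0.4 0.0065 0.0015 0.06 -1;0 0 0.4 0.0065 0.0015 0.09 -1;0 0 0.4 0.0065 0.0015 0.11 -1;0 0 0.4 0.0065 0.0015 0.1175 -1;0 0 0.4 0.0065 0.0015 0.1175 -1;0 0 0.4 0.0065 0.0015 0.1175 1;0 0 0.4 0.0065 0.0015 0.1175 1;0 0 0.4 0.0065 0.0015 0.1175 1;0 0 0.4 0.0065 0.0015 0.1175 1;0 0 0.4 0.0065 0.0015 0.1175 1",
  newtons=45,
)

```text
time: 17.5
tcp_pos: [0.5571, -0.3462, 0.1172]
tool_rot: [-1.915, 2.486, -0.01]
wrist_force: [-0.1, 2.4, 6.0]
width: 0.65
```

Call:
drive_tool(
  targets="0 0 0 0 0 0 1;0 0 0 0 0 0 1;0 0 0 0 0 0 1;0 0 0 0 0 -0.005 1;0 0 0 0 0 -0.015 1;0 0 0 0 0 -0.03 1;0 0 0 0 0 -0.05 1;0 0 0 0 0 -0.05 1",
)

```text
time: 18.17
tcp_pos: [0.5573, -0.3473, 0.1689]
tool_rot: [-1.915, 2.486, -0.015]
wrist_force: [0.7, -1.4, -2.3]
width: 0.652
```

```bash
python3 go.py "0.555 -0.215 0.16 -104.6" "0.555 -0.215 0.053 -104.6"
python3 - <<'E'
from h import *
cam('scene','s2'); cam('wrist','w4')
a=cv2.imread('pics/s2.png')[120:360,100:420]; b=cv2.imread('pics/w4.png')
cv2.imwrite('pics/c4.png',np.clip(np.hstack([cv2.resize(a,(440,330)),cv2.resize(b,(440,330))][:2])*1.5,0,255)[:, :880].astype(np.uint8)[:, ::1])
i=cv2.imread('pics/c4.png'); cv2.imwrite('pics/c4.png',cv2.resize(i,(800,300)))
E
```

```text
tcp [ 0.5573 -0.3473  0.1689] jaw -104.8 w 0.652 t 18.2 F [ 0.7 -1.4 -2.3]
0.555 -0.215 0.16 -104.6 -> [-0.6 -0.2 -0.2] [-0.1273  0.0361  0.0082] rows 3.2
0.555 -0.215 0.053 -104.6 -> [-0.6 -0.2 -0.2] [-0.1276  0.0371  0.1152] rows 2.6
```

View pics/c4.png

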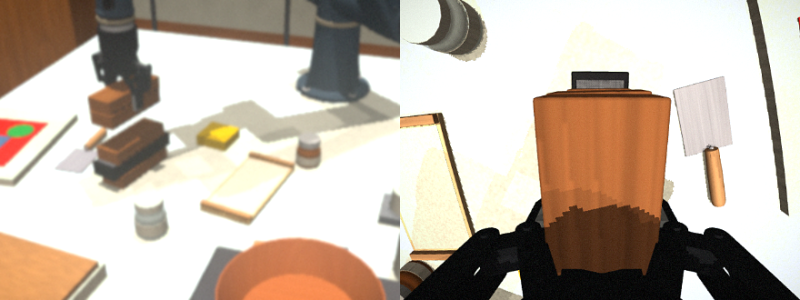

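Two things to verify: how many blocks are held, and how many remain. I'll read heights from the scene camera's depth.

Run:
```python
from h import *
c=cam('scene'); P=cloud(c); im=c['image'].astype(int)
m=(P[...,0]>.42)&(P[...,0]<.72)&(P[...,1]>-.46)&(P[...,1]<-.27)&(P[...,2]>.01)
brown=(im[...,0]>im[...,2]*1.35)&(im[...,0]>40)
h,e=np.histogram(P[m&brown][:,2],bins=np.arange(.0,.26,.01)); print(dict(zip((e[:-1]*1000).round().astype(int).tolist(),h.tolist())))
print(robot.observe()['wrist_force'])
```

```text
{0: 0, 10: 135, 20: 133, 30: 40, 40: 0, 50: 1, 60: 112, 70: 171, 80: 509, 90: 192, 100: 0, 110: 0, 120: 0, 130: 2, 140: 83, 150: 159, 160: 167, 170: 151, 180: 142, 190: 444, 200: 7, 210: 0, 220: 4, 230: 1, 240: 0}
[ 0.40765628 -0.87697696 -2.65091932]
```

Confirmed: the remaining pile tops out at 90 mm, with block1 on the pad. Two blocks are held, spanning about 140–200 mm. I'm placing the pair at (.555,-.215).

Call:
drive_tool(
  targets="0 0 0 -0.04 0.011 0 1;0 0 0 -0.08 0.022 0 1;0 0 0 -0.11 0.03 0 1;0 0 0 -0.1275 0.036 0.02 1;0 0 0 -0.1275 0.036 0.06 1;0 0 0 -0.1275 0.036 0.09 1;0 0 0 -0.1275 0.036 0.115 1;0 0 0 -0.1275 0.036 0.13 1;0 0 0 -0.1275 0.036 0.136 1;0 0 0 -0.1275 0.036 0.139 1;0 0 0 -0.1275 0.036 0.140 1;0 0 0 -0.1275 0.036 0.140 1",
)

```text
time: 19.32
tcp_pos: [0.5511, -0.211, 0.0268]
tool_rot: [1.919, -2.487, -0.007]
wrist_force: [-6.4, 5.4, 17.4]
width: 0.646
```

```bash
python3 go.py
```

```text
tcp [ 0.5511 -0.211   0.0268] jaw -104.7 w 0.646 t 19.3 F [-6.4  5.4 17.4]
```

Call:
drive_tool(
  targets="0 0 0 0 0 -0.001 1;0 0 0 0 0 -0.001 -1;0 0 0 0 0 -0.001 -1;0 0 0 0 0 -0.001 -1;0 0 0 0 0 -0.001 -1;0 0 0 0 0 -0.001 -1;0 0 0 0 0 -0.03 -1;0 0 0 0 0 -0.07 -1;0 0 0 0 0 -0.11 -1;0 0 0 0 0 -0.15 -1;0 0 0 0 0 -0.16 -1;0 0 0 0 0 -0.16 -1",
)

```text
time: 20.32
tcp_pos: [0.5556, -0.2144, 0.1889]
tool_rot: [-1.914, 2.484, -0.017]
wrist_force: [0.5, 0.0, 0.7]
width: 1.003
```

```bash
python3 wface.py .06; python3 wface.py .09;  python3 go.py "0.5555 -0.3424 0.19 -104.6" "0.5555 -0.3424 0.083 -104.6"
```

```text
wrist z 0.06 c 0.5561 -0.3438 size 0.1808 0.0582 yaw -15.5 medz 0.0615 bbox [ 446   63  110  252 3032]
wrist z 0.06 c 0.5502 -0.2118 size 0.1498 0.0563 yaw -14.8 medz 0.0617 bbox [  279   147    83   196 15046]
wrist z 0.09 c 0.5552 -0.3442 size 0.1508 0.0593 yaw -14.2 medz 0.0916 bbox [  466    78   120   238 20750]
tcp [ 0.5528 -0.2128  0.1843] jaw -104.8 w 0.996 t 20.4 F [ 0.1  0.2 -0.7]
0.5555 -0.3424 0.19 -104.6 -> [-0.1  0.1 -0.2] [ 0.1246 -0.0357 -0.0057] rows 3.1
0.5555 -0.3424 0.083 -104.6 -> [-0.1  0.1 -0.2] [ 0.1247 -0.0354  0.1013] rows 2.6
```

Call:
drive_tool(
  targets="0 0 0 0.04 -0.011 0 -1;0 0 0 0.08 -0.023 0 -1;0 0 0 0.11 -0.031 0 -1;0 0 0 0.125 -0.0355 0.01 -1;0 0 0 0.125 -0.0355 0.04 -1;0 0 0 0.125 -0.0355 0.07 -1;0 0 0 0.125 -0.0355 0.095 -1;0 0 0 0.125 -0.0355 0.104 -1;0 0 0 0.125 -0.0355 0.104 -1;0 0 0 0.125 -0.0355 0.104 1;0 0 0 0.125 -0.0355 0.104 1;0 0 0 0.125 -0.0355 0.104 1",
)

```text
time: 21.42
tcp_pos: [0.5574, -0.3439, 0.083]
tool_rot: [-1.916, 2.486, -0.01]
wrist_force: [0.9, -0.5, -1.2]
width: 0.648
```

Call:
drive_tool(
  targets="0 0 0 0 0 0 1;0 0 0 0 0 0 1;0 0 0 0 0 0 1;0 0 0 0 0 0 1;0 0 0 0 0 -0.005 1;0 0 0 0 0 -0.02 1;0 0 0 0 0 -0.04 1;0 0 0 0 0 -0.05 1;0 0 0 0 0 -0.05 1",
)

```text
time: 22.17
tcp_pos: [0.5572, -0.344, 0.1335]
tool_rot: [-1.915, 2.486, -0.011]
wrist_force: [0.5, -0.6, -1.7]
width: 0.641
```

```bash
python3 go.py "0.5511 -0.2115 0.12 -104.6" "0.5511 -0.2115 0.083 -104.6"
```

```text
tcp [ 0.5572 -0.344   0.1335] jaw -104.8 w 0.641 t 22.2 F [ 0.5 -0.6 -1.7]
0.5511 -0.2115 0.12 -104.6 -> [-0.4 -0.1 -0.2] [-0.1266  0.0398  0.013 ] rows 3.2
0.5511 -0.2115 0.083 -104.6 -> [-0.4 -0.1 -0.2] [-0.1266  0.0401  0.05  ] rows 0.9
```

Call:
drive_tool(
  targets="0 0 0 -0.04 0.013 0 1;0 0 0 -0.08 0.025 0 1;0 0 0 -0.11 0.035 0 1;0 0 0 -0.127 0.0398 0 1;0 0 0 -0.127 0.0398 0.015 1;0 0 0 -0.127 0.0398 0.03 1;0 0 0 -0.127 0.0398 0.04 1;0 0 0 -0.127 0.0398 0.046 1;0 0 0 -0.127 0.0398 0.049 1;0 0 0 -0.127 0.0398 0.0495 1;0 0 0 -0.127 0.0398 0.0495 1",
)

```text
time: 23.08
tcp_pos: [0.549, -0.2093, 0.0826]
tool_rot: [-1.916, 2.487, 0.001]
wrist_force: [-3.9, 3.3, 10.3]
width: 0.645
```

Call:
drive_tool(
  targets="0 0 0 0 0 0 1;0 0 0 0 0 0 -1;0 0 0 0 0 0 -1;0 0 0 0 0 0 -1;0 0 0 0 0 0 -1;0 0 0 0 0 0 -1;0 0 0 0 0 -0.03 -1;0 0 0 0 0 -0.07 -1;0 0 0 0 0 -0.1 -1;0 0 0 0 0 -0.12 -1;0 0 0 0 0 -0.12 -1;0 0 0 0 0 -0.12 -1",
)

```text
time: 24.08
tcp_pos: [0.5502, -0.2104, 0.2026]
tool_rot: [-1.915, 2.486, -0.008]
wrist_force: [-0.3, 0.3, -0.1]
width: 1.002
```

```bash
python3 wface.py .06; python3 wface.py .09;  python3 go.py "0.5561 -0.3438 0.13 -105.3" "0.5561 -0.3438 0.05 -105.3"
```

```text
wrist z 0.06 c 0.5561 -0.3441 size 0.1804 0.0586 yaw -15.2 medz 0.062 bbox [  445    56   105   243 18151]
wrist z 0.09 c 0.5475 -0.2094 size 0.1507 0.0563 yaw -14.5 medz 0.0916 bbox [  277   139    90   211 17301]
tcp [ 0.5488 -0.2096  0.2002] jaw -104.8 w 1.001 t 24.2 F [ 0.1 -0.2 -0.1]
0.5561 -0.3438 0.13 -105.3 -> [-0.1  0.1  0.5] [ 0.128  -0.0412  0.0701] rows 3.6
0.5561 -0.3438 0.05 -105.3 -> [-0.1  0.1  0.5] [ 0.1281 -0.0411  0.1501] rows 1.9
```

Call:
drive_tool(
  targets="0 0 0.5 0.04 -0.013 0 -1;0 0 0.5 0.08 -0.026 0.02 -1;0 0 0.5 0.11 -0.036 0.04 -1;0 0 0.5 0.128 -0.041 0.06 -1;0 0 0.5 0.128 -0.041 0.09 -1;0 0 0.5 0.128 -0.041 0.12 -1;0 0 0.5 0.128 -0.041 0.14 -1;0 0 0.5 0.128 -0.041 0.1495 -1;0 0 0.5 0.128 -0.041 0.1495 -1;0 0 0.5 0.128 -0.041 0.1495 1;0 0 0.5 0.128 -0.041 0.1495 1;0 0 0.5 0.128 -0.041 0.1495 1",
)

```text
time: 25.18
tcp_pos: [0.5583, -0.3452, 0.0539]
tool_rot: [-1.905, 2.494, -0.01]
wrist_force: [1.1, -0.9, -2.1]
width: 0.644
```

Call:
drive_tool(
  targets="0 0 0 0 0 0 1;0 0 0 0 0 0 1;0 0 0 0 0 0 1;0 0 0 0 0 0 1;0 0 0 0 0 -0.005 1;0 0 0 0 0 -0.02 1;0 0 0 0 0 -0.04 1;0 0 0 0 0 -0.08 1;0 0 0 0 0 -0.11 1;0 0 0 0 0 -0.13 1;0 0 0 0 0 -0.13 1;0 0 0 0 0 -0.13 1",
)

```text
time: 26.18
tcp_pos: [0.5567, -0.3442, 0.1825]
tool_rot: [-1.905, 2.495, -0.005]
wrist_force: [-0.7, -0.1, -2.9]
width: 0.645
```

```bash
python3 pile.py .03; python3 wface.py .03; python3 go.py "0.555 -0.085 0.18 -100.5" "0.555 -0.085 0.083 -104.6"
python3 - <<'E'
from h import *
c=cam('top'); P=cloud(c); im=c['image'].astype(int)
# board: rect of everything 6..24mm high near the board
m=(P[...,2]>.006)&(P[...,2]<.026)&(P[...,0]>.4)&(P[...,0]<.7)&(abs(P[...,1]+.085)<.085)
n,l,s,ct=cv2.connectedComponentsWithStats(m.astype(np.uint8)); i=1+s[1:,4].argmax(); print(s[i])
# end stops: brown in board
b=(im[...,0]>im[...,2]*1.5)&(im[...,0]>60)&(P[...,0]>.4)&(P[...,0]<.7)&(abs(P[...,1]+.085)<.085)&(P[...,2]<.04)
n,l,s,ct=cv2.connectedComponentsWithStats(b.astype(np.uint8))
for i in range(1,n):
    if s[i,4]>20:
        v,u=np.nonzero(l==i); p=plane(c,np.c_[u,v],.02)[:,:2].astype(np.float32); print(s[i],cv2.minAreaRect(p),p.mean(0))
E
```

```text
tcp [ 0.5553 -0.343   0.1796] jaw -105.3 w 0.641 t 26.3 F [ 0.5  0.3 -3.1]
0.555 -0.085 0.18 -100.5 -> [ 0.   0.2 -4.8] [-0.2488  0.0683  0.0005] rows 6.2
0.555 -0.085 0.083 -104.6 -> [ 0.1  0.2 -0.7] [-0.2485  0.0682  0.0975] rows 2.3
[ 295  200   62   69 2323]
[310 201  46  14 222] ((0.6558412909507751, -0.10237202048301697), (0.10582892596721649, 0.011399542912840843), 79.45458984375) [ 0.6558408  -0.10318631]
```

The measured lift force of 3.1 N is somewhat above the pad's 2 N, so I'm checking that the base block didn't come along.

Run:
```python
from h import *
c=cam('scene','s3'); P=cloud(c); im=c['image'].astype(int)
m=(P[...,0]>.42)&(P[...,0]<.72)&(P[...,1]>-.46)&(P[...,1]<-.26)&(P[...,2]>.01)
brown=(im[...,0]>im[...,2]*1.35)&(im[...,0]>40)
h,e=np.histogram(P[m&brown][:,2],bins=np.arange(.0,.26,.01)); print(dict(zip((e[:-1]*1000).round().astype(int).tolist(),h.tolist())))
h,e=np.histogram(P[m&~brown][:,2],bins=np.arange(.0,.26,.01)); print(dict(zip((e[:-1]*1000).round().astype(int).tolist(),h.tolist())))
t=m&brown&(abs(P[...,2]-.0305)<.005); v,u=np.nonzero(t); 
if len(u)>50: print(cv2.minAreaRect(plane(c,np.c_[u,v],.03)[:,:2].astype(np.float32)))
cv2.imwrite('pics/s3.png',np.clip(c['image'][120:360,100:420,::-1]*1.5,0,255).astype(np.uint8).repeat(2,0).repeat(2,1))
```

```text
{0: 0, 10: 151, 20: 502, 30: 216, 40: 0, 50: 0, 60: 0, 70: 0, 80: 0, 90: 0, 100: 0, 110: 0, 120: 0, 130: 0, 140: 0, 150: 0, 160: 0, 170: 0, 180: 0, 190: 0, 200: 0, 210: 0, 220: 0, 230: 0, 240: 0}
{0: 0, 10: 3, 20: 24, 30: 13, 40: 0, 50: 0, 60: 0, 70: 0, 80: 0, 90: 0, 100: 0, 110: 0, 120: 0, 130: 0, 140: 0, 150: 101, 160: 229, 170: 233, 180: 647, 190: 68, 200: 54, 210: 109, 220: 123, 230: 145, 240: 151}
((0.559401273727417, -0.3417513966560364), (0.05793314799666405, 0.1523766815662384), 76.19841003417969)
```

View pics/s3.png

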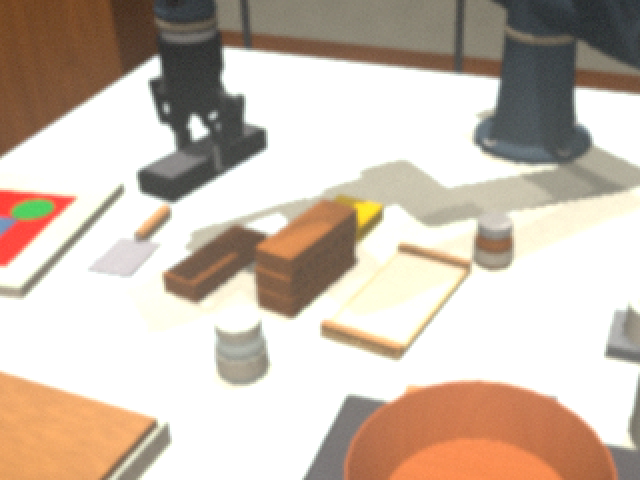

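The base stayed at about (.559,-.342), the pad alone is held, and the staged stack stands at image (305,255). I'm refining the board middle from both end stops in the first top picture.

```bash
python3 - <<'E'
from h import *
c=cam('top'); im=cv2.imread('pics/top0.png')[:,:,::-1].astype(int)
def comp(b,z,lab):
    n,l,s,ct=cv2.connectedComponentsWithStats(b.astype(np.uint8)); out=[]
    for i in range(1,n):
        if s[i,4]>60:
            v,u=np.nonzero(l==i); p=plane(c,np.c_[u,v],z)[:,:2].astype(np.float32); r=cv2.minAreaRect(p); print(lab,ct[i].round(),np.round(r[0],4),np.round(r[1],4),round(r[2],1)); out.append(r[0])
    return np.array(out)
W=np.zeros(im.shape[:2],bool); W[195:310,285:362]=1
o=comp(W&(im[...,0]>im[...,2]*1.5),.02,'stop')
print('mid',o.mean(0),'axis',np.degrees(np.arctan2(*(o[0]-o[1])[::-1])),'span',np.linalg.norm(o[0]-o[1]))
W=np.zeros(im.shape[:2],bool); W[200:300,395:475]=1
E
python3 - <<'E'
from h import *
c=cam('wrist'); print(c['image'].shape)
P=cloud(c); Z=P[...,2]; im=c['image'].astype(int)
m=(im[...,0]>im[...,2]*1.5)&(im[...,0]>60)&(Z<.032)
n,l,s,ct=cv2.connectedComponentsWithStats(m.astype(np.uint8))
for i in range(1,n):
    if s[i,4]>300: 
        v,u=np.nonzero(l==i); p=plane(c,np.c_[u,v],.02)[:,:2].astype(np.float32); print(ct[i].round(),cv2.minAreaRect(p),np.nanmedian(Z[v,u]))
# held pad felt, grey top
z=robot.observe()['tcp_pos'][2]-.0535+.06
m=abs(Z-z-.001)<.006
n,l,s,ct=cv2.connectedComponentsWithStats(m.astype(np.uint8)); i=1+s[1:,4].argmax(); v,u=np.nonzero(l==i); print('pad z',z,s[i],plane(c,[(s[i][0]+s[i][2]/2,s[i][1])],z), cv2.minAreaRect(plane(c,np.c_[u,v],z)[:,:2].astype(np.float32)))
E
```

```text
stop [333. 207.] [ 0.6559 -0.1022] [0.1054 0.0119] 79.7
stop [315. 296.] [ 0.4531 -0.0646] [0.1055 0.0122] 79.6
mid [ 0.55449036 -0.08338159] axis -10.49081089209036 span 0.20621970112410087
(480, 640, 3)
[ 42. 190.] ((0.6459140777587891, -0.1281733512878418), (0.07812541723251343, 0.02684023231267929), 78.51799774169922) 0.021191841244023457
[503. 273.] ((0.47863635420799255, -0.4817855656147003), (0.08891214430332184, 0.020475175231695175), 1.3454593420028687) 0.01962193856941713
[ 55. 386.] ((0.506196141242981, -0.06575121730566025), (0.08474642038345337, 0.1275814175605774), 73.7856674194336) 0.019402143429523844
[250. 411.] ((0.39824435114860535, -0.22554217278957367), (0.01035592146217823, 0.07063528150320053), 74.56382751464844) 0.0265065183584951
pad z 0.18624850105279334 [  208   100   230   340 53850] [[ 0.64001954 -0.36683258  0.1862485 ]] ((0.57619708776474, -0.3491893708705902), (0.0867389589548111, 0.13293865323066711), 74.84991455078125)
```

Call:
drive_tool(
  targets="0 0 -4.8 -0.249 0.068 0 1;0 0 -4.8 -0.249 0.068 0 1;0 0 -4.8 -0.249 0.068 0 1;0 0 -4.8 -0.249 0.068 0 1;0 0 -4.8 -0.249 0.068 0 1;0 0 -4.8 -0.249 0.068 0 1;0 0 -4.8 -0.249 0.068 0 1;0 0 -4.8 -0.249 0.068 0.03 1;0 0 -4.8 -0.249 0.068 0.06 1;0 0 -4.8 -0.249 0.068 0.09 1;0 0 -4.8 -0.249 0.068 0.105 1;0 0 -4.8 -0.249 0.068 0.105 1",
)

```text
time: 27.48
tcp_pos: [0.5544, -0.0855, 0.0727]
tool_rot: [2.008, -2.414, -0.008]
wrist_force: [-0.9, 0.5, -2.8]
width: 0.645
```

```bash
python3 go.py "0.5565 -0.085 0.0345 -100.5"
python3 - <<'E'
from h import *
cam('wrist','w5')
E
```

```text
tcp [ 0.5544 -0.0855  0.0727] jaw -100.5 w 0.645 t 27.5 F [-0.9  0.5 -2.8]
0.5565 -0.085 0.0345 -100.5 -> [0.3 0.1 0. ] [-0.0008 -0.0022  0.0382] rows 0.9
```

View pics/w5.png

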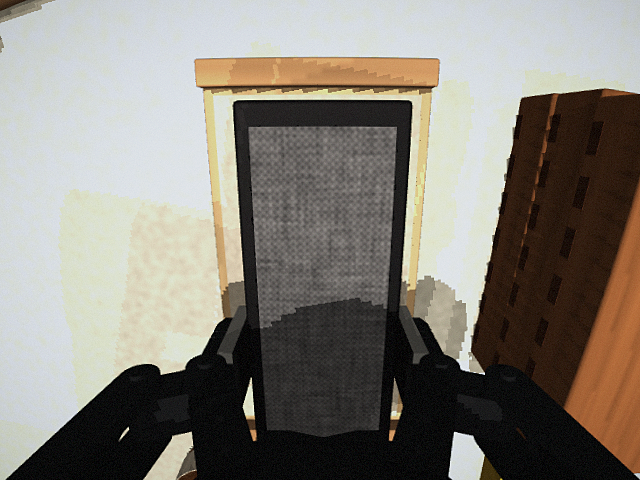

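The pad's far end is at row 100 (columns 235–411). The stop spans rows 58–88 and the board edges at that row are columns 205 and 431. I'll convert these to a gap.

Run:
```python
from h import *
c=cam('wrist'); z=robot.observe()['tcp_pos'][2]-.0239+.03
a=np.array([np.cos(np.radians(-10.5)),np.sin(np.radians(-10.5))]); n=np.array([-a[1],a[0]])
f=lambda uv,z: plane(c,uv,z)[:,:2]
pe=f([(235,100),(323,100),(411,100)],z); st=f([(205,86),(318,87),(435,86)],.02); so=f([(195,58),(440,58)],.02); be=f([(205,93),(431,93)],.01)
print('pad end along',pe@a,'stop inner',st@a,'stop outer',so@a); print('pad lateral',pe@n,'board lat',be@n,'stop lat',so@n)
```

```text
pad end along [0.64979349 0.64960879 0.64979583] stop inner [0.66065565 0.65966599 0.66060196] stop outer [0.67284121 0.67271133]
pad lateral [ 0.04328759  0.01642054 -0.01044133] board lat [ 0.07409274 -0.03641421] stop lat [ 0.07456974 -0.03673726]
```

Call:
drive_tool(
  targets="0 0 0 -0.002 -0.0027 0.01 1;0 0 0 -0.002 -0.0027 0.02 1;0 0 0 -0.002 -0.0027 0.028 1;0 0 0 -0.002 -0.0027 0.034 1;0 0 0 -0.002 -0.0027 0.0365 1;0 0 0 -0.002 -0.0027 0.038 1;0 0 0 -0.002 -0.0027 0.038 1;0 0 0 -0.002 -0.0027 0.038 1",
)

```text
time: 28.25
tcp_pos: [0.5603, -0.0848, 0.039]
tool_rot: [-2.008, 2.413, -0.004]
wrist_force: [0.3, -1.0, -3.1]
width: 0.644
```

Call:
drive_tool(
  targets="0 0 0 0 0 0 1;0 0 0 0 0 0 -1;0 0 0 0 0 0 -1;0 0 0 0 0 0 -1;0 0 0 0 0 0 -1;0 0 0 0 0 0 -1;0 0 0 0 0 -0.03 -1;0 0 0 0 0 -0.07 -1;0 0 0 0 0 -0.11 -1;0 0 0 0 0 -0.15 -1;0 0 0 0 0 -0.15 -1;0 0 0 0 0 -0.15 -1",
)

```text
time: 29.25
tcp_pos: [0.5614, -0.0852, 0.1919]
tool_rot: [-2.006, 2.41, -0.013]
wrist_force: [0.0, 0.8, -0.4]
width: 0.998
```

```bash
python3 wface.py .04; python3 wface.py .09 w6; python3 go.py "0.5495 -0.2105 0.185 -104.6"
python3 - <<'E'
from h import *
c=cam('wrist'); P=cloud(c); Z=P[...,2]; im=c['image'].astype(int)
m=(im[...,0]>im[...,2]*1.5)&(im[...,0]>60)&(Z<.032)&(abs(P[...,1]+.085)<.09)
n,l,s,ct=cv2.connectedComponentsWithStats(m.astype(np.uint8))
for i in range(1,n):
    if s[i,4]>300: 
        v,u=np.nonzero(l==i); p=plane(c,np.c_[u,v],.02)[:,:2].astype(np.float32); print(ct[i].round(),cv2.minAreaRect(p))
E
```

```text
wrist z 0.04 c 0.5584 -0.0848 size 0.1788 0.0564 yaw -10.4 medz 0.042 bbox [  283   121    78   219 15601]
wrist z 0.09 c 0.5475 -0.2084 size 0.1508 0.0591 yaw -14.5 medz 0.0916 bbox [  452   118   129   226 18413]
tcp [ 0.559  -0.0844  0.1885] jaw -100.5 w 1.0 t 29.4 F [ 0.1 -0.1 -0.5]
0.5495 -0.2105 0.185 -104.6 -> [-0.1  0.   4.1] [ 0.1257 -0.0136  0.0034] rows 3.0
[177.  22.] ((0.7322443127632141, -0.008823197335004807), (0.018635323271155357, 0.02828075736761093), 6.234361171722412)
[321. 161.] ((0.5621224641799927, -0.08433172851800919), (0.10982799530029297, 0.20432911813259125), 79.4933853149414)
[320. 343.] ((0.4518510401248932, -0.06346827000379562), (0.10959000885486603, 0.011895334348082542), 79.53956604003906)
```

The pad rests on the board at felt height 40 mm, felt up, yaw -10.4° against the board's -10.5°. It sits about 4 mm lengthwise and 2 mm across from the middle, which is within tolerance. Next I rebuild the pile, after measuring the base.

```bash
python3 pile.py .03 .09; python3 wface.py .03
```

```text
z 0.03 c 0.5542 -0.343 size 0.1505 0.0576 yaw -14.1 medz 0.0301 n 1608 px [439. 254.]
z 0.03 c 0.3846 -0.2127 size 0.0747 0.0736 yaw -9.5 medz 0.0266 n 620 px [380. 327.]
z 0.09 c 0.5479 -0.2108 size 0.1506 0.0562 yaw -14.5 medz 0.0902 n 1750 px [383. 252.]
wrist z 0.03 c 0.5524 -0.3201 size 0.1589 0.0544 yaw 3.5 medz 0.0316 bbox [ 581   82   59  189 6712]
```

Call:
drive_tool(
  targets="0 0 4.1 0.03 -0.003 0.003 -1;0 0 4.1 0.07 -0.007 0.003 -1;0 0 4.1 0.11 -0.012 0.003 -1;0 0 4.1 0.1255 -0.013 0.003 -1;0 0 4.1 0.1255 -0.013 0.003 -1;0 0 4.1 0.1255 -0.013 0.003 -1;0 0 4.1 0.1255 -0.013 0.003 -1",
)

```text
time: 30.08
tcp_pos: [0.5489, -0.2091, 0.1848]
tool_rot: [-1.92, 2.484, 0.001]
wrist_force: [0.6, 0.5, -0.3]
width: 1.0
```

```bash
python3 wface.py .09; python3 wface.py .03; python3 go.py "0.549 -0.2105 0.0535 -104.6"
```

```text
wrist z 0.09 c 0.5478 -0.2094 size 0.1502 0.0563 yaw -14.5 medz 0.0916 bbox [  275   138    97   223 19540]
wrist z 0.03 c 0.5541 -0.3429 size 0.15 0.0586 yaw -13.8 medz 0.0316 bbox [  445    82    93   195 13928]
wrist z 0.03 c 0.3866 -0.2126 size 0.0759 0.075 yaw -9.8 medz 0.0268 bbox [ 327  358   84   71 4570]
tcp [ 0.5493 -0.2086  0.1853] jaw -104.5 w 0.999 t 30.2 F [ 0.1  0.3 -0.7]
0.549 -0.2105 0.0535 -104.6 -> [-0.1  0.1  0.1] [2.100e-03 1.000e-04 1.318e-01] rows 3.2
```

Call:
drive_tool(
  targets="0 0 0 0.0015 0 0.03 -1;0 0 0 0.0015 0 0.06 -1;0 0 0 0.0015 0 0.09 -1;0 0 0 0.0015 0 0.115 -1;0 0 0 0.0015 0 0.128 -1;0 0 0 0.0015 0 0.1315 -1;0 0 0 0.0015 0 0.1315 -1;0 0 0 0.0015 0 0.1315 1;0 0 0 0.0015 0 0.1315 1;0 0 0 0.0015 0 0.1315 1;0 0 0 0.0015 0 0.1315 1;0 0 0 0.0015 0 0.1315 1",
)

```text
time: 31.18
tcp_pos: [0.5508, -0.212, 0.056]
tool_rot: [-1.919, 2.482, -0.007]
wrist_force: [0.8, 2.6, 7.0]
width: 0.65
```

Call:
drive_tool(
  targets="0 0 0 0 0 0 1;0 0 0 0 0 0 1;0 0 0 0 0 0 1;0 0 0 0 0 -0.005 1;0 0 0 0 0 -0.015 1;0 0 0 0 0 -0.03 1;0 0 0 0 0 -0.05 1;0 0 0 0 0 -0.06 1;0 0 0 0 0 -0.06 1",
)

```text
time: 31.93
tcp_pos: [0.5509, -0.2129, 0.117]
tool_rot: [-1.919, 2.482, -0.012]
wrist_force: [0.1, -0.1, -1.8]
width: 0.651
```

```bash
python3 go.py "0.5542 -0.343 0.117 -104" "0.5542 -0.343 0.0585 -104"
python3 - <<'E'
from h import *
c=cam('scene'); P=cloud(c); im=c['image'].astype(int)
m=(P[...,0]>.42)&(P[...,0]<.68)&(P[...,1]>-.27)&(P[...,1]<-.16)&(P[...,2]>.01)
brown=(im[...,0]>im[...,2]*1.35)&(im[...,0]>40)
h,e=np.histogram(P[m&brown][:,2],bins=np.arange(.0,.2,.01)); print(dict(zip((e[:-1]*1000).round().astype(int).tolist(),h.tolist())))
E
python3 wface.py .12; python3 wface.py .03
```

```text
tcp [ 0.5509 -0.2129  0.117 ] jaw -104.6 w 0.651 t 31.9 F [ 0.1 -0.1 -1.8]
0.5542 -0.343 0.117 -104 -> [-0.5 -0.1 -0.6] [ 0.125  -0.0359  0.0005] rows 3.1
0.5542 -0.343 0.0585 -104 -> [-0.5 -0.1 -0.6] [ 0.125  -0.0354  0.059 ] rows 1.4
{0: 0, 10: 197, 20: 518, 30: 270, 40: 0, 50: 0, 60: 0, 70: 0, 80: 1, 90: 107, 100: 157, 110: 153, 120: 122, 130: 130, 140: 173, 150: 294, 160: 1, 170: 1, 180: 0}
wrist z 0.03 c 0.5537 -0.3426 size 0.1509 0.0593 yaw -13.7 medz 0.0316 bbox [  473    70   126   250 22949]
```

Call:
drive_tool(
  targets="0 0 -0.5 0.04 -0.012 0 1;0 0 -0.5 0.08 -0.024 0 1;0 0 -0.5 0.11 -0.033 0 1;0 0 -0.5 0.126 -0.038 0 1;0 0 -0.5 0.126 -0.038 0.015 1;0 0 -0.5 0.126 -0.038 0.03 1;0 0 -0.5 0.126 -0.038 0.045 1;0 0 -0.5 0.126 -0.038 0.053 1;0 0 -0.5 0.126 -0.038 0.057 1;0 0 -0.5 0.126 -0.038 0.059 1;0 0 -0.5 0.126 -0.038 0.0595 1;0 0 -0.5 0.126 -0.038 0.0595 1",
)

```text
time: 33.08
tcp_pos: [0.5531, -0.3422, 0.056]
tool_rot: [-1.933, 2.476, 0.003]
wrist_force: [-5.7, 2.2, 6.7]
width: 0.653
```

Call:
drive_tool(
  targets="0 0 0 0 0 0 1;0 0 0 0 0 0 -1;0 0 0 0 0 0 -1;0 0 0 0 0 0 -1;0 0 0 0 0 0 -1;0 0 0 0 0 0 -1;0 0 0 0 0 -0.03 -1;0 0 0 0 0 -0.07 -1;0 0 0 0 0 -0.11 -1;0 0 0 0 0 -0.13 -1;0 0 0 0 0 -0.13 -1;0 0 0 0 0 -0.13 -1",
)

```text
time: 34.08
tcp_pos: [0.5551, -0.344, 0.1866]
tool_rot: [-1.93, 2.474, -0.009]
wrist_force: [0.4, 0.7, -0.9]
width: 0.998
```

```bash
python3 wface.py .09; python3 wface.py .03; python3 wface.py .06; python3 go.py "0.55 -0.2118 0.185 -104.6"  "0.55 -0.2118 0.022 -104.6"
```

```text
wrist z 0.09 c 0.5492 -0.3417 size 0.1506 0.0564 yaw -14.1 medz 0.0916 bbox [  273   148    95   219 19033]
wrist z 0.03 c 0.5513 -0.2128 size 0.1499 0.0589 yaw -13.7 medz 0.0315 bbox [  124   183    87   169 10066]
wrist z 0.03 c 0.3905 -0.2176 size 0.0712 0.0677 yaw 81.1 medz 0.0268 bbox [ 198  393   77   57 2625]
tcp [ 0.5534 -0.3426  0.1831] jaw -104.1 w 0.996 t 34.2 F [-0.5  0.5  0.6]
0.55 -0.2118 0.185 -104.6 -> [-0.   0.1  0.5] [-0.126   0.0351 -0.0016] rows 3.1
0.55 -0.2118 0.022 -104.6 -> [-0.   0.1  0.5] [-0.1256  0.0352  0.1614] rows 3.9
```

Call:
drive_tool(
  targets="0 0 0.4 -0.04 0.011 -0.001 -1;0 0 0.4 -0.08 0.022 -0.001 -1;0 0 0.4 -0.11 0.03 0 -1;0 0 0.4 -0.1255 0.034 0.01 -1;0 0 0.4 -0.1255 0.034 0.04 -1;0 0 0.4 -0.1255 0.034 0.075 -1;0 0 0.4 -0.1255 0.034 0.11 -1;0 0 0.4 -0.1255 0.034 0.14 -1;0 0 0.4 -0.1255 0.034 0.154 -1;0 0 0.4 -0.1255 0.034 0.159 -1;0 0 0.4 -0.1255 0.034 0.159 -1;0 0 0.4 -0.1255 0.034 0.159 1",
)

```text
time: 35.23
tcp_pos: [0.5524, -0.2134, 0.0255]
tool_rot: [-1.922, 2.482, -0.002]
wrist_force: [0.2, 0.8, -0.1]
width: 0.885
```

Call:
drive_tool(
  targets="0 0 0 0 0 0 1;0 0 0 0 0 0 1;0 0 0 0 0 0 1;0 0 0 0 0 0 1;0 0 0 0 0 0 1;0 0 0 0 0 0 1",
)

```text
time: 35.73
tcp_pos: [0.5534, -0.214, 0.0274]
tool_rot: [-1.922, 2.481, -0.008]
wrist_force: [-0.0, 0.0, 6.1]
width: 0.638
```

Call:
drive_tool(
  targets="0 0 0 0 0 -0.005 1;0 0 0 0 0 -0.02 1;0 0 0 0 0 -0.05 1;0 0 0 0 0 -0.09 1;0 0 0 0 0 -0.12 1;0 0 0 0 0 -0.12 1;0 0 0 0 0 -0.12 1",
)

```text
time: 36.32
tcp_pos: [0.5529, -0.2139, 0.148]
tool_rot: [-1.921, 2.48, -0.01]
wrist_force: [-0.2, -0.4, -1.7]
width: 0.646
```

```bash
python3 go.py "0.556 -0.3445 0.145 -104" "0.556 -0.3445 0.115 -104"
```

```text
tcp [ 0.5529 -0.2139  0.148 ] jaw -104.5 w 0.646 t 36.3 F [-0.2 -0.4 -1.7]
0.556 -0.3445 0.145 -104 -> [-0.4 -0.  -0.5] [ 0.1257 -0.0356  0.0034] rows 3.1
0.556 -0.3445 0.115 -104 -> [-0.4 -0.  -0.5] [ 0.1256 -0.0354  0.0334] rows 0.7
```

Call:
drive_tool(
  targets="0 0 -0.5 0.04 -0.012 0 1;0 0 -0.5 0.08 -0.024 0 1;0 0 -0.5 0.11 -0.033 0 1;0 0 -0.5 0.126 -0.0365 0 1;0 0 -0.5 0.126 -0.0365 0.01 1;0 0 -0.5 0.126 -0.0365 0.02 1;0 0 -0.5 0.126 -0.0365 0.026 1;0 0 -0.5 0.126 -0.0365 0.029 1;0 0 -0.5 0.126 -0.0365 0.030 1;0 0 -0.5 0.126 -0.0365 0.030 1",
)

```text
time: 37.15
tcp_pos: [0.5541, -0.3417, 0.1173]
tool_rot: [-1.937, 2.473, 0.005]
wrist_force: [-7.7, 1.0, 12.9]
width: 0.645
```

Call:
drive_tool(
  targets="0 0 0 0 0 0 1;0 0 0 0 0 0 -1;0 0 0 0 0 0 -1;0 0 0 0 0 0 -1;0 0 0 0 0 0 -1;0 0 0 0 0 0 -1;0 0 0 0 0 -0.03 -1;0 0 0 0 0 -0.07 -1;0 0 0 0 0 -0.11 -1;0 0 0 0 0 -0.13 -1;0 0 0 0 0 -0.13 -1",
)

```text
time: 38.07
tcp_pos: [0.5583, -0.3466, 0.2523]
tool_rot: [-1.932, 2.471, -0.022]
wrist_force: [0.5, -0.3, 0.3]
width: 0.999
```

```bash
python3 wface.py .12; python3 go.py "0.3 -0.35 0.26 -104"; python3 -c "
from h import *
print(robot.observe()['qpos'].round(2))"
```

```text
wrist z 0.12 c 0.5515 -0.3414 size 0.1505 0.0563 yaw -13.5 medz 0.1216 bbox [  275   150    82   194 14612]
tcp [ 0.557  -0.3455  0.2491] jaw -104.0 w 1.001 t 38.1 F [-0.3 -0.5 -0.5]
0.3 -0.35 0.26 -104 -> [-0.5 -0.1  0. ] [ 0.0664  0.2482 -0.0131] rows 6.2
[-0.73  0.56  1.36  0.    1.21  1.09]
```

Now I back the arm away for the final check.

Call:
drive_tool(
  targets="0 0 0 0.06 0.2 -0.02 -1;0 0 0 0.06 0.2 -0.02 -1;0 0 0 0.06 0.2 -0.02 -1;0 0 0 0.06 0.2 -0.02 -1;0 0 0 0.06 0.2 -0.02 -1;0 0 0 0.06 0.2 -0.02 -1;0 0 0 0.06 0.2 -0.02 -1;0 0 0 0.06 0.2 -0.02 -1;0 0 0 0.06 0.2 -0.02 -1",
)

```text
time: 38.87
tcp_pos: [0.3478, -0.3544, 0.2645]
tool_rot: [-1.934, 2.472, -0.003]
wrist_force: [-0.4, -0.3, -0.3]
width: 1.003
```

```bash
python3 go.py; python3 pile.py .12 .09 .03
python3 - <<'E'
import pile
pile.face(.04,box=(.42,.7,-.16,-.02))
pile.face(.066,box=(.5,.62,.15,.46)); 
from h import *
a=cam('top','top9')['image'][:,:,::-1]; b=cam('scene')['image'][100:460,60:620,::-1]
cv2.imwrite('pics/fin.png',np.clip(np.vstack([a[140:360,60:540],cv2.resize(b,(480,309))])*1.4,0,255).astype(np.uint8))
E
```

```text
tcp [ 0.3478 -0.3544  0.2645] jaw -103.9 w 1.003 t 38.9 F [-0.4 -0.3 -0.3]
z 0.12 c 0.5517 -0.3407 size 0.1512 0.0572 yaw -13.6 medz 0.1202 n 1866 px [446. 250.]
z 0.03 c 0.3842 -0.2125 size 0.0752 0.0738 yaw -10.1 medz 0.0267 n 631 px [380. 328.]
z 0.04 c 0.5588 -0.0864 size 0.1798 0.0559 yaw -10.5 medz 0.0407 n 1926 px [325. 249.]
z 0.066 c 0.5673 0.4015 size 0.061 0.0583 yaw 47.6 medz 0.0659 n 428 px [103. 238.]
z 0.066 c 0.5635 0.3173 size 0.0599 0.0576 yaw -88.8 medz 0.066 n 425 px [141. 241.]
z 0.066 c 0.5597 0.2343 size 0.0586 0.0569 yaw 47.0 medz 0.0662 n 418 px [179. 243.]
```

View pics/fin.png

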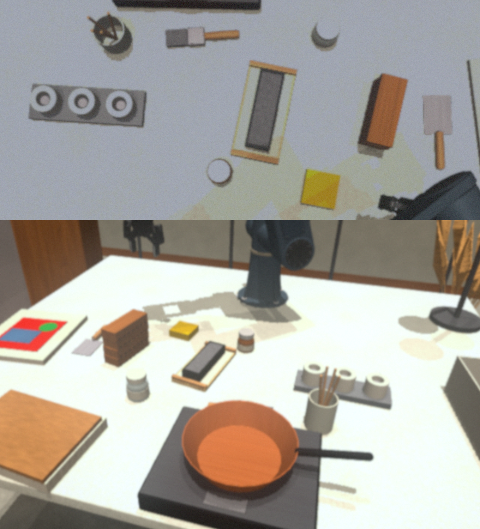

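The final view shows everything in place: the sleeves on the spigots at (45,98), (82,101) and (120,103), the pad between the stops at (265,110), the pile at (383,112), and the bystanders untouched. Handing in.

```bash
python3 -c "
from cell import close_job
print(close_job())"
```

```text
the job is handed in; nothing more can be done
None
```

The job is done and handed in after about 39 s of robot time; `close_job` gives no verdict. I pushed the three sleeves onto the three spigots and lifted the three blocks off the pad. I then laid the pad on the board and rebuilt the pile on the bottom block.

My last checks, all within the limits as I measured them:
- **Sleeves:** all three tops read 66 mm, so they are fully home, and each is about 2 mm from its spigot axis.
- **Ink pad:** felt up at 40 mm height, with yaw matching the board (-10.5°). It sits about 5 mm lengthwise and 2 mm across from the board's middle (limits 12 and 20 mm). It was let go about 4 mm above the board.
- **Pile:** the top reads 120 mm, with the top block about 3 mm off the bottom block. The block below it is about 5 mm off, judged from the view before the last block went on. The other upper block I did not measure separately. All are within about 1° (limits 15 mm and 0.15 rad).
- **Bottom block:** I measured about 2 mm of movement, inferred from the pile's top at the start because the block itself was hidden then.
- **Bystanders:** the sticky notes were the only one I measured, and they had moved less than 1 mm. The others looked unmoved in the final picture.

The cameras differed by 1–2 mm in places. One scene-camera reading of the bottom block was about 5 mm off the other two; I used the other two. The wrist force while lifting the pad was 3.1 N against the expected 2 N, but a picture showed that only the pad was held.

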